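Open the filter cover of a vacuum console

TASK

The blue filter cover of the vacuum console has to come off. Take the screwdriver from its wooden stand and, with its blade in the slot, give both cams of the console a quarter turn counterclockwise, to the stop; put the screwdriver back upright in its stand as it was, and lift off the cover by its black grip and set it down, without dropping it, grip upwards in the middle of the green mat. Do not turn the cams with the gripper, and do not disturb the bottle, the jar or the brush.

Things in the scene. Friction and masses are not known exactly. Their poses are not given: they have to be found in the camera images.
- console: Fixed grey console, 160 x 230 mm, with a white face 150 x 230 mm sloping up away from the robot at 28 degrees. Origin on the table under the face's middle, which is 115 mm above it; z up, x horizontal towards the high side, y left along the face. The face's normal leans 28 degrees from z towards -x. A cam sits 88 mm left and right of the face's middle; the cover between them in a frame 5 mm high.
- left_cam: Left (seen from the robot) slotted cam. Turns only about its z axis, square to the face; origin on that axis in the face's plane. x: along slot and red tongue (12 mm wide, 30 mm long, 7.5 to 11.5 mm above the face). Locked: tongue points at the cover, over its edge; starts up to 0.3 rad opened. Opens counterclockwise from above, 90 degrees in all to a stop, tongue pointing up the slope. Friction 0.06 N m; stays put.
- left_slot (a point): Middle of the floor of that cam's slot, 12 mm above the cam's origin along z; axes as the cam's. The slot is 6.4 mm wide (y) for the first 5 mm above its floor, then flares to 14 mm at the top, 9.5 mm above its floor; 25 mm long (x), open on top and at both ends, in a steel head 28 mm across.
- right_cam: Right (seen from the robot) slotted cam. Turns only about its z axis, square to the face; origin on that axis in the face's plane. x: along slot and red tongue (12 mm wide, 30 mm long, 7.5 to 11.5 mm above the face). Locked: tongue points at the cover, over its edge; starts up to 0.3 rad opened. Opens counterclockwise from above, 90 degrees in all to a stop, tongue pointing down the slope. Friction 0.06 N m; stays put.
- right_slot (a point): Middle of the floor of that cam's slot, 12 mm above the cam's origin along z; axes as the cam's. The slot is 6.4 mm wide (y) for the first 5 mm above its floor, then flares to 14 mm at the top, 9.5 mm above its floor; 25 mm long (x), open on top and at both ends, in a steel head 28 mm across.
- cover: Loose blue plate, 100 (x) x 140 (y) x 6 mm, about 0.3 kg, lying on the sloping face. Origin at the centre of its underside, z out of its outer face, x up the slope at the start. On its middle stands a black grip, a rib 14 mm thick (x), 60 mm long (y), its top 42 mm above the origin. The tongues hold it down until both cams are open; then it lifts off square to the face.
- mat: Fixed green mat on the table, 180 mm (x) x 200 mm (y), 4 mm thick; origin at the centre of its underside, z up.
- stand: Fixed wooden block, 60 x 60 mm, 78 mm high, with a square hole 24 mm wide, chamfered by 3 mm at the top, straight down through its middle, in which the screwdriver stands; origin at the centre of its underside, z up. It may be left or right of the console, the mat on the other side.
- driver: Loose screwdriver, 90 g, upright in the stand, collar on the block. z: along its axis to the handle's end. Origin: on the axis, underside of the black collar (38 mm across, 6 mm thick). Orange handle from 6 to 80 mm above it, 28 (x) x 20 mm (y: grip across these flats). Below it a shank 8 mm thick, then from 52 to 70 mm a flat blade 16 mm wide (x), 3 mm thick (y).
- driver_tip (a point): Middle of the end of the screwdriver's blade, 70 mm below the driver's origin; axes as the driver's.
- bottle: Loose white bottle, 60 mm across, 160 mm high, beyond the console, to the left; origin under its centre. Leave alone.
- jar: Loose amber jar, 68 mm across, 85 mm high, beyond the console, to the right; origin under its centre. Leave alone.
- brush: Loose flat brush, 200 x 42 x 20 mm, origin under its middle, lying on the table between the robot and the console, its long side across. Leave alone.

How it is judged:
By the outcome, as a careful person would: the job done as asked, in the order asked, and still so for the second after the job is handed in, with the robot touching nothing.
It also fails if it takes over 72 s, if anything falls off the work surface, if the arm or the gripper's body presses on something with over 40 N, if the wrist force passes 120 N, or if a joint passes its speed limit or range.

ROBOT

A 6-joint arm with a two-finger parallel gripper is mounted at the origin on the work surface. World frame = base frame: x ahead of the robot, y to its left, z up, the work surface at z = 0. Lengths are in m, angles in degrees, forces in N, time in s.
With the tool pointing down it reaches from about 0.275 to 0.825 m from the base axis. Payload 5.2 kg.
Tool frame: the origin (TCP) lies on the mounting face of the last link; the fingertips stand arm.tcp_to_tips ahead of it and the grasp point (between the pads) lies 167 mm ahead of it (arm.tcp_to_tips is the distance from the TCP to the fingertips, in m); z points along the fingers, y is the direction in which the jaws open and shut (so a half turn about z gives the same grasp; the last joint's range is limited). The gripper opens to 93 mm and grips with 3 to 60 N. Pads are 15 mm wide; open, the fingers measure 128 mm over their backs; the gripper's body (75 mm by 188 mm) begins 65 mm behind the grasp point.
Start: joints at [-86.906, 14.817, 87.949, -0, 77.235, -11.62], TCP at [0.14, -0.532, 0.405] pointing down, gripper open.
Joint ranges: [-179.93, 179.93], [-52.35, 119.4], [10.71, 147.94], [-69.91, 249.91], [12.55, 155.21], [-178.61, 178.61]. Speed limits (degrees/s): [147.25, 147.25, 180, 180, 180, 180].

INTERFACE

Orientations are given as a 3x3 rotation matrix whose columns are the frame's x, y, z axes.
In Python, from station import arm gives the robot as it stands.
- The arm moves only by the shell command python3 -m jog 'ROWS' [OPENING] [FORCE]. ROWS is JSON, a list that holds one entry, the list of rows, each a list of 6 numbers: the shift along the world's x, y, z in cm, then the turn, a rotation vector about the world's x, y, z in degrees. In form: [[[dx, dy, dz, wx, wy, wz], ...]]. A call has 1 to 8 rows; each row shifts and turns the commanded pose from where the row before left it; what a row does not reach is not made up. A row lasts 1/12 s, in which the tool goes at most 41.7 mm and 7.16 degrees, less where a joint would pass 70% of its speed; a pose out of reach is approached as far as the arm can. A call is refused whole if a number of a shift passes 4.17 or a number of a turn 7.16, either way. A call with a gripper value outside its range is refused whole. OPENING is the closure in counts, from 0 (fully open) to 255 (shut), set as the call begins (- or left out, the last holds). The fingers move at their own pace and stop on an object; FORCE is the grip in N (left out, the last holds). Time passes only in rows, so rows that do not move let the fingers close. It gives the time, the measured TCP pose, the force and the opening at its end, in the units of the state.
- arm.observe(): the state, without advancing time (a new reading comes with each control period).
- arm.capture(name): name is "scene" or "side" or "wrist"; returns a dict with "frame" (480x640x3 uint8, red, green, blue), "z_map" (480x640 float32, m along the optical axis (not along the pixel's ray), 0 where there is no reading), "vertical_fov" (degrees; the focal length in pixels is half the picture's height over the tangent of half this angle, whatever the lens; pixels are square), "cx", "cy" (the principal point, pixels), "rvec" (rotation vector, rad) and "tvec" (3), from world to camera coordinates, as OpenCV has them. Camera axes: x right, y down, z forward; pixel columns grow to the right and rows downward; lengths in m; the calibration is good to about 2 mm. A picture is of the moment at which its call begins.
- arm.finish_job(): hands the job in, once; it reports no verdict.
The state is a dict: "time_s": time; "qpos": joint angles; "joint_vel": joint speeds; "effort": joint torques, N m; "tcp_pos": TCP position; "tool_rot": TCP orientation; "force": force on the tool from outside, world axes, zero at the start; "wrist_torque": the same for the moment, N m; "width": finger opening in m.
Only numpy, scipy, OpenCV 4.12 (cv2) and the standard library are available. Lean on these libraries where they do the work, as an engineer would, in place of code of your own. Each camera call takes 0.05 s, during which the arm holds its last target.

## Working session

There is one attempt and no reset: what is moved stays moved. The work goes in short steps, Python scripts to look and compute and a shell command to move; the robot and the scene stay as the last step left them, time stands still between calls to the robot, and variables do not carry over. Pictures are saved under pics/ and viewed, and the job is handed in when it is done.

```bash
ls; mkdir -p pics; cat > h.py <<'E'
import numpy as np,cv2
from station import arm
def cap(n,tag):
    c=arm.capture(n); np.savez('pics/%s.npz'%tag,**c); cv2.imwrite('pics/%s.png'%tag,c['frame'][:,:,::-1]); return c
def load(tag): 
    return dict(np.load('pics/%s.npz'%tag))
def K(c):
    f=240/np.tan(np.radians(float(c['vertical_fov']))/2); return f,float(c['cx']),float(c['cy'])
def w(c,u,v,z=None):
    f,cx,cy=K(c); u=np.asarray(u);v=np.asarray(v)
    if z is None: z=c['z_map'][v.astype(int),u.astype(int)]
    p=np.stack([(u-cx)/f*z,(v-cy)/f*z,z*np.ones_like(u)],-1).astype(float)
    R=cv2.Rodrigues(c['rvec'].astype(float))[0]
    return (p-c['tvec'].ravel())@R
def cloud(c):
    v,u=np.mgrid[0:480,0:640]; return w(c,u,v)
def proj(c,P):
    R=cv2.Rodrigues(c['rvec'].astype(float))[0];f,cx,cy=K(c)
    p=np.atleast_2d(P)@R.T+c['tvec'].ravel(); return np.c_[p[:,0]/p[:,2]*f+cx,p[:,1]/p[:,2]*f+cy]
def crop(tag,x0,y0,x1,y1,s,out):
    im=cv2.imread('pics/%s.png'%tag)[y0:y1,x0:x1]; cv2.imwrite('pics/%s.png'%out,cv2.resize(im,None,fx=s,fy=s,interpolation=cv2.INTER_CUBIC))
E
python3 - <<'E'
from h import *
for n in ['scene','side','wrist']:
    c=cap(n,n+'0'); R=cv2.Rodrigues(c['rvec'])[0]; print(n,-R.T@c['tvec'].ravel(),R[2])
s=arm.observe(); print(s, arm.tcp_to_tips, dir(arm))
E
```

```text
pics
scene [ 1.08600623 -0.05705617  0.88317299] [-0.56726512  0.06677495 -0.8208236 ]
side [ 0.42709356 -0.81266143  0.71983673] [ 0.12040914  0.79042389 -0.60060945]
wrist [ 0.2163027  -0.51082168  0.38401141] [-0.27169899 -0.07008857 -0.95982668]
{'time_s': 0.15, 'qpos': array([-8.69057652e+01,  1.48514749e+01,  8.79960406e+01,  8.52995674e-05,
        7.72355298e+01, -1.16207637e+01]), 'joint_vel': array([ 0.00455527, -0.04710243, -0.13172754,  0.03811382, -0.02965549,
        0.02222779]), 'effort': array([ 2.12051607e-03, -4.37645602e+01, -2.84233421e+01,  7.21811783e-02,
        3.81090841e-02, -9.35672438e-05]), 'tcp_pos': array([ 0.13970953, -0.53179818,  0.40409595]), 'tool_rot': array([[ 9.67201388e-01,  2.54010767e-01, -7.67870126e-05],
       [ 2.54010610e-01, -9.67200349e-01,  1.44737746e-03],
       [ 2.93381034e-04, -1.41941020e-03, -9.99998950e-01]]), 'force': array([ 0.35002115, -0.26895346, -0.0614764 ]), 'wrist_torque': array([-0.0440862 , -0.022746  , -0.01053893]), 'width': 0.09276033731342409} 0.1861 ['MotionError', '__class__', '__delattr__', '__dict__', '__dir__', '__doc__', '__eq__', '__format__', '__ge__', '__getattribute__', '__getstate__', '__gt__', '__hash__', '__init__', '__init_subclass__', '__le__', '__lt__', '__module__', '__ne__', '__new__', '__reduce__', '__reduce_ex__', '__repr__', '__setattr__', '__sizeof__', '__str__', '__subclasshook__', '__weakref__', 'capture', 'finish_job', 'observe', 'tcp_to_tips']
```

View pics/scene0.png

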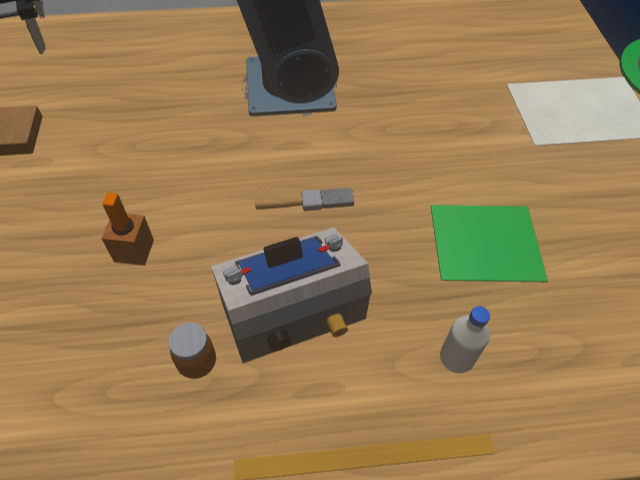

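View pics/side0.png

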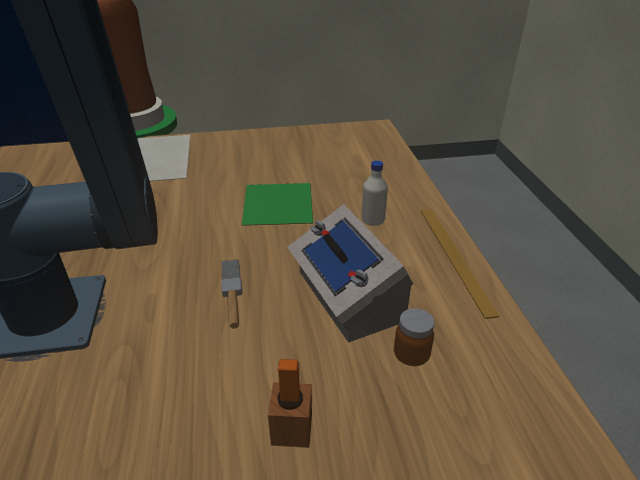

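View pics/wrist0.png

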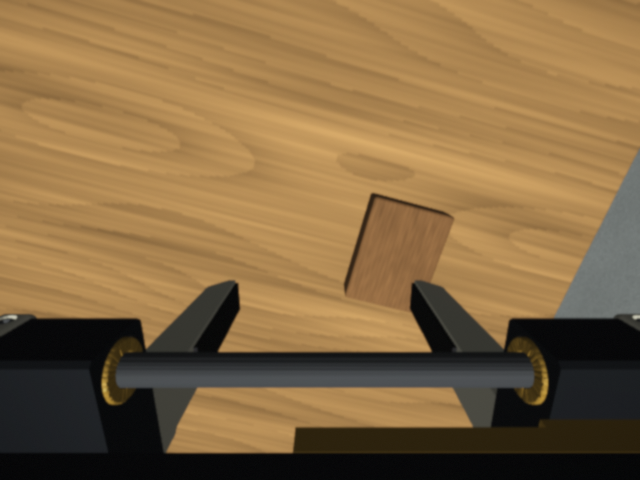

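The scene view shows the stand with the driver at about (125,235), the console face centred near (290,262), the mat at (488,243), the jar at (192,350), the bottle at (465,345) and the brush at (305,199). Next I'll measure them.

```bash
python3 - <<'E'
from h import *
np.set_printoptions(precision=4,suppress=True)
c=load('scene0');P=cloud(c);I=c['frame'].astype(int);r,g,b=I[...,0],I[...,1],I[...,2]
ok=c['z_map']>0
def st(n,m):
    Q=P[m&ok]; print(n,len(Q),Q.mean(0),Q.min(0),Q.max(0)); return Q
V,U=np.mgrid[0:480,0:640]
win=lambda a,b_,d,e:(U>a)&(V>b_)&(U<d)&(V<e)
mat=st('mat',(g>120)&(r<60)&win(400,180,560,300))
hull=cv2.minAreaRect(mat[:,:2].astype(np.float32)*1000);print(hull)
q=st('cover',(b>90)&(r<80)&win(200,220,380,310))
print(cv2.minAreaRect(q[:,:2].astype(np.float32)*1000))
X=q-q.mean(0);u,s,vt=np.linalg.svd(X,full_matrices=False);print(vt)
st('orange',(r>150)&(b<60)&(g<110)&win(90,180,140,240))
st('red',(r>150)&(b<60)&(g<60)&win(230,255,260,285))
st('red',(r>150)&(b<60)&(g<60)&win(310,235,335,260))
bl=win(100,190,160,270)&(P[...,2]>0.072)&(P[...,2]<0.081)
st('top',bl);print(cv2.minAreaRect(P[bl&ok][:,:2].astype(np.float32)*1000))
for n in ['side0']:
    c=load(n);P=cloud(c);ok=c['z_map']>0;I=c['frame'].astype(int);r,g,b=I[...,0],I[...,1],I[...,2]
    mat=st('mat',(g>120)&(r<60)&win(230,170,330,240));print(cv2.minAreaRect(mat[:,:2].astype(np.float32)*1000))
    q=st('cover',(b>90)&(r<80)&win(280,200,400,310))
    print(cv2.minAreaRect(q[:,:2].astype(np.float32)*1000))
    X=q-q.mean(0);u,s,vt=np.linalg.svd(X,full_matrices=False);print(vt)
    st('orange',(r>150)&(b<60)&(g<110)&win(270,350,310,410))
    bl=win(260,350,330,450)&(P[...,2]>0.074)&(P[...,2]<0.081)
    st('top',bl);print(cv2.minAreaRect(P[bl&ok][:,:2].astype(np.float32)*1000))
crop('side0',280,190,420,345,5,'s_cons'); crop('scene0',205,220,375,300,4.5,'c_cons')
crop('side0',240,340,340,450,5,'s_drv'); crop('scene0',85,180,170,270,6,'c_drv')
E
```

```text
mat 4727 [0.5186 0.3754 0.0033] [ 0.4151  0.2411 -0.0029] [0.603  0.4535 0.0091]
((505.6109924316406, 347.3579406738281), (198.79824829101562, 179.18527221679688), 83.84024810791016)
cover 1939 [ 0.6001 -0.0486  0.1243] [ 0.5272 -0.1261  0.0886] [0.6508 0.0294 0.1457]
((589.4676513671875, -47.58522033691406), (92.70677947998047, 142.88182067871094), 15.674485206604004)
[[ 0.2388 -0.9709 -0.0198]
 [ 0.8585  0.2015  0.4716]
 [-0.4539 -0.1297  0.8816]]
orange 152 [ 0.4566 -0.3407  0.139 ] [ 0.3085 -0.4088 -0.0016] [ 0.4741 -0.3237  0.161 ]
red 22 [ 0.6021 -0.1144  0.1221] [ 0.5968 -0.1194  0.1191] [ 0.6079 -0.1078  0.1252]
red 28 [0.5746 0.0167 0.1271] [0.5664 0.0093 0.1209] [0.5809 0.0242 0.1306]
top 591 [ 0.4702 -0.331   0.0767] [ 0.431  -0.3706  0.072 ] [ 0.4978 -0.2999  0.081 ]
((461.242431640625, -335.2843322753906), (62.89514923095703, 62.70213317871094), 78.08536529541016)
mat 2 [0.5507 0.4417 0.0037] [0.5126 0.4398 0.0027] [0.5887 0.4435 0.0047]
((550.654296875, 441.6541748046875), (76.19519805908203, 0.0), 177.27354431152344)
cover 1627 [ 0.5802 -0.056   0.1152] [ 0.529  -0.1267  0.0954] [0.6492 0.0302 0.1452]
((591.2296142578125, -50.933982849121094), (92.77007293701172, 147.5852813720703), 15.926576614379883)
[[-0.3071  0.9515 -0.0181]
 [ 0.8379  0.2794  0.469 ]
 [-0.4513 -0.1288  0.883 ]]
orange 45 [ 0.455  -0.334   0.1581] [ 0.4472 -0.342   0.1559] [ 0.4685 -0.326   0.1601]
top 859 [ 0.4577 -0.3431  0.078 ] [ 0.4236 -0.371   0.074 ] [ 0.4927 -0.2984  0.0809]
((458.1358947753906, -334.8954162597656), (63.067176818847656, 60.154502868652344), 77.45947265625)
```

View pics/s_cons.png

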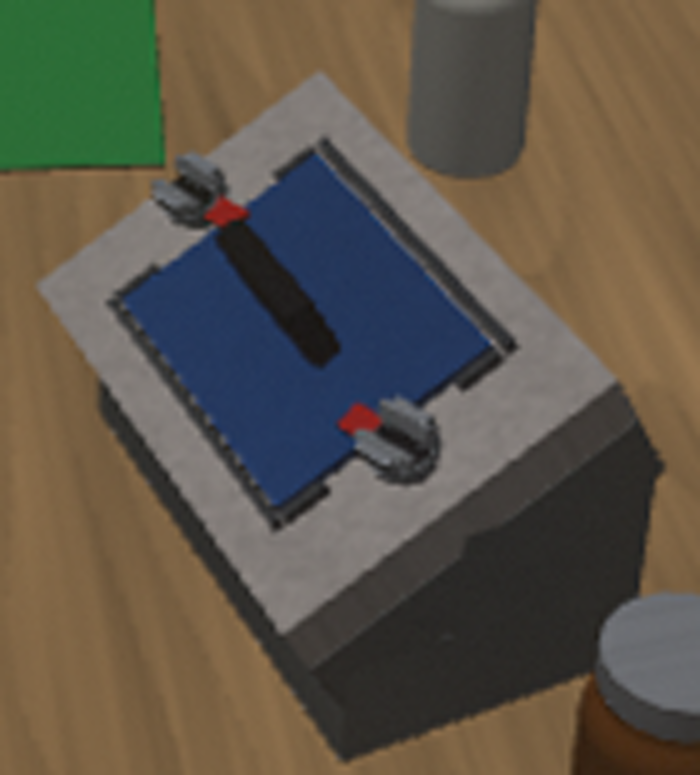

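View pics/c_cons.png

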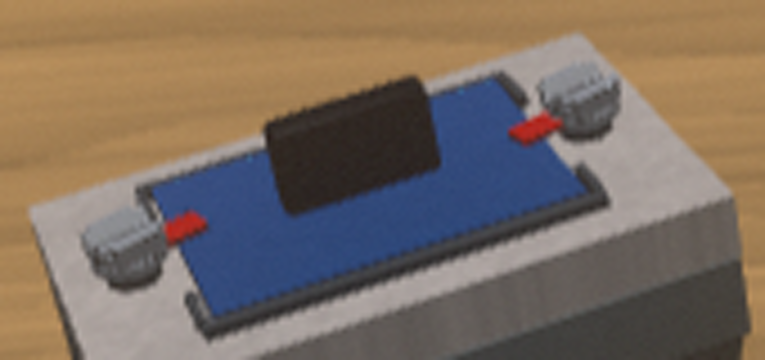

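View pics/s_drv.png

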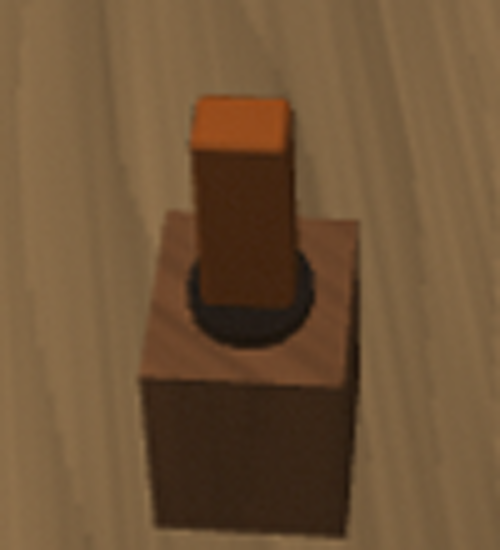

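View pics/c_drv.png

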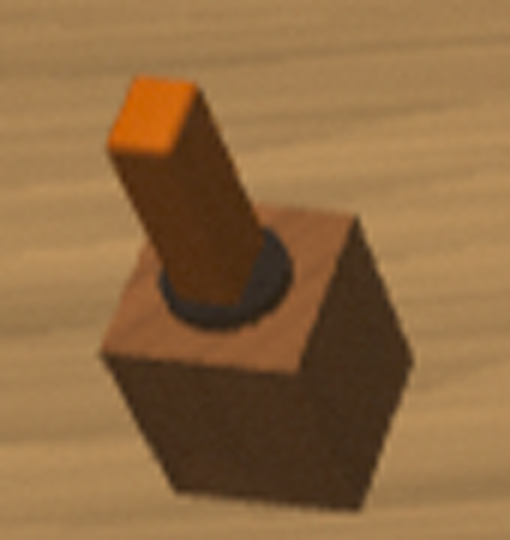

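The left tongue points toward the cover and so does the right one, both nearly locked. The face corners are visible in both views, so I'll fit the poses by reprojection.

```bash
cat > fit.py <<'E'
from h import *
from scipy.optimize import least_squares
np.set_printoptions(precision=4,suppress=True)
t=np.radians(28)
def Rz(a): return np.array([[np.cos(a),-np.sin(a),0],[np.sin(a),np.cos(a),0],[0,0,1]])
Ry=np.array([[np.cos(t),0,-np.sin(t)],[0,1,0],[np.sin(t),0,np.cos(t)]]) # cols: up slope, left, normal
def face(p,F): # p x,y,yaw ; F face coords
    return (Rz(p[2])@(Ry@np.atleast_2d(F).T+np.array([[0],[0],[.115]]))).T+np.array([p[0],p[1],0])
def px(pts,x0,y0,s): return (np.array(pts,float)+.5)/s-.5+[x0,y0]
def solve(fun,obs,x0):
    # obs list (cam,model pts,px)
    def res(p): return np.concatenate([(proj(c,fun(p,M))-q).ravel() for c,M,q in obs])
    r=least_squares(res,x0,loss='soft_l1'); return r.x,res(r.x)
E
python3 - <<'E'
from fit import *
S=load('scene0');D=load('side0')
so=(D,np.array([[.075,.115,0],[-.075,.115,0],[-.075,-.115,0],[.075,-.115,0]]),px([(321,72),(38,287),(283,634),(620,383)],280,190,5))
sc=(S,np.array([[-.075,-.115,0],[-.075,.115,0],[.075,.115,0]]),px([(30,208),(583,35),(735,197)],205,220,4.5))
for o in ([so],[sc],[so,sc]):
    p,r=solve(face,o,[.59,-.05,.27]);print(p[:2],np.degrees(p[2]),r.reshape(-1,2).round(1).tolist())
# stand corners top z .078 ; p: x,y,yaw
def st(p,F): return F@Rz(p[2]).T+np.array([p[0],p[1],0])
h=.03
# side: far-left, far-right, near-right, near-left
q1=(D,np.array([[-h,h,.078],[h,h,.078],[h,-h,.078],[-h,-h,.078]]),px([(167,212),(358,222),(346,386),(142,378)],240,340,5))
# scene: img left=-y ; top=low x. 
q2=(S,np.array([[-h,h,.078],[h,h,.078],[h,-h,.078]]),px([(357,217),(297,373),(101,352)],85,180,6))
for o in ([q1],[q2],[q1,q2]):
    p,r=solve(st,o,[.46,-.335,-.2]);print('stand',p[:2],np.degrees(p[2]),r.reshape(-1,2).round(1).tolist())
a,bb=.014,.010
H=.158
d1=(D,np.array([[-a,bb,H],[a,bb,H],[a,-bb,H],[-a,-bb,H]]),px([(198,98),(290,98),(287,152),(191,150)],240,340,5))
d2=(S,np.array([[-a,bb,H],[a,bb,H],[a,-bb,H],[-a,-bb,H]]),px([(200,85),(172,155),(108,150),(137,77)],85,180,6))
for o in ([d1],[d2],[d1,d2]):
    p,r=solve(st,o,[.46,-.335,-.0]);print('drv',p[:2],np.degrees(p[2]),r.reshape(-1,2).round(1).tolist())
E
```

```text
[ 0.5919 -0.0475] 15.878118296419045 [[0.2, -0.1], [-0.1, -0.2], [0.0, 0.5], [-0.0, -0.3]]
[ 0.5939 -0.047 ] 15.727459434623542 [[-0.4, -0.0], [0.1, -0.2], [0.3, 0.2]]
[ 0.5928 -0.0471] 15.708093911653956 [[0.7, -0.3], [0.3, -0.5], [0.2, 0.3], [0.3, -0.4], [-0.4, -0.6], [-0.0, -0.7], [0.1, -0.4]]
stand [ 0.4592 -0.3346] -12.13632065116938 [[-0.1, 0.0], [0.2, -0.4], [0.0, 0.3], [-0.1, 0.0]]
stand [ 0.4611 -0.3342] -12.948535883130704 [[0.1, -0.3], [-0.0, 0.2], [-0.1, 0.1]]
stand [ 0.4596 -0.3346] -12.408009036683318 [[0.3, -0.1], [0.6, -0.4], [0.2, 0.3], [0.1, -0.1], [-0.1, -1.1], [0.0, -0.6], [-0.1, -0.4]]
drv [ 0.4586 -0.3359] -10.432132407345039 [[-0.6, -0.4], [0.6, -0.1], [0.4, 0.2], [-0.4, 0.3]]
drv [ 0.4622 -0.3336] -11.512688245592381 [[0.7, -0.6], [0.3, 0.5], [-0.7, 0.3], [-0.3, -0.3]]
drv [ 0.4595 -0.335 ] -10.825075554535433 [[-0.0, -1.0], [1.2, -0.6], [0.9, -0.3], [0.1, -0.4], [-0.0, -1.9], [-0.2, -0.7], [-1.2, -0.8], [-1.0, -1.4]]
```

```bash
R='[1.456,0.896,0,0,0,7]'
python3 -m jog '[[[1.46,0.9,0,0,0,7],[1.46,0.9,0,0,0,7],[1.46,0.9,0,0,0,7],[1.46,0.9,0,0,0,7],[1.46,0.9,0,0,0,7],[1.46,0.9,0,0,0,7],[1.46,0.9,0,0,0,7],[1.46,0.9,0,0,0,7]]]' 0 40
python3 -m jog '[[[1.46,0.9,0,0,0,7],[1.46,0.9,0,0,0,7],[1.46,0.9,0,0,0,7],[1.46,0.9,0,0,0,7],[1.46,0.9,0,0,0,7],[1.46,0.9,0,0,0,7],[1.46,0.9,0,0,0,7],[1.46,0.9,0,0,0,7]]]'
python3 -m jog '[[[1.45,0.9,0,0,0,7],[1.45,0.9,0,0,0,7],[1.45,0.9,0,0,0,7],[1.45,0.85,0,0,0,7],[1.45,0.85,0,0,0,7],[1.4,0.85,0,0,0,7],[0,0,0,0,0,0],[0,0,0,0,0,0]]]'
```

```text
time_s: 0.82
tcp_pos: [0.2571, -0.4594, 0.4045]
tool_rot: [[0.325, 0.946, -0.0], [0.946, -0.325, 0.001], [0.001, -0.0, -1.0]]
force: [0.0, 0.1, -0.7]
width: 0.0934
time_s: 1.48
tcp_pos: [0.3739, -0.3874, 0.4044]
tool_rot: [[-0.603, 0.798, -0.0], [0.798, 0.603, 0.001], [0.001, 0.0, -1.0]]
force: [0.1, -0.1, 0.7]
width: 0.0927
time_s: 2.15
tcp_pos: [0.4601, -0.335, 0.4043]
tool_rot: [[-0.98, 0.197, -0.001], [0.197, 0.98, 0.0], [0.001, 0.0, -1.0]]
force: [-0.8, 0.1, -0.8]
width: 0.0928
```

Good tracking. A wrist picture should confirm alignment over the handle.

```bash
python3 - <<'E'
from fit import *
c=cap('wrist','w1')
def st(p,F): return F@Rz(p[2]).T+np.array([p[0],p[1],0])
a,bb=.014,.010
p=[.460,-.3347,np.radians(-11.5)]
print(proj(c,st(p,np.array([[-a,bb,.158],[a,bb,.158],[a,-bb,.158],[-a,-bb,.158],[-.03,.03,.078],[.03,.03,.078]]))))
print(c['tvec'],np.degrees(arm.observe()['qpos']*0)+arm.observe()['qpos'])
E
```

```text
[[337.5011 239.4429]
 [336.9921 276.5445]
 [309.4809 276.4817]
 [309.0736 239.377 ]
 [356.2393 199.3846]
 [354.4524 261.0201]]
[ 0.2367 -0.5297  0.246 ] [ -47.3372   16.8008   85.2974   -0.0285   77.9464 -125.9205]
```

View pics/w1.png

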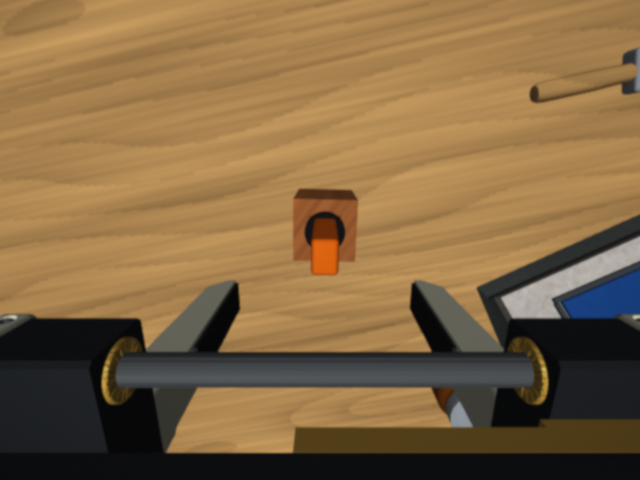

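Handle top at (311–338, 236–274), within about 2 px of the prediction and centred between the jaws (x≈325). I'll descend and grip.

```bash

python3 -m jog '[[[0,0,-3,0,0,0],[0,0,-3,0,0,0],[0,0,-3,0,0,0],[0,0,-2.4,0,0,0],[0,0,0,0,0,0]]]' 0 40
python3 -m jog '[[[0,0,0,0,0,0],[0,0,0,0,0,0],[0,0,0,0,0,0],[0,0,0,0,0,0],[0,0,0,0,0,0],[0,0,0,0,0,0],[0,0,0,0,0,0],[0,0,0,0,0,0]]]' 255 45
python3 - <<'E'
from h import *
print(arm.observe()); c=cap('side','s2'); crop('s2',200,300,360,450,5,'s2c')
E
```

```text
time_s: 2.62
tcp_pos: [0.4575, -0.3347, 0.2857]
tool_rot: [[-0.98, 0.199, -0.007], [0.199, 0.98, 0.007], [0.008, 0.005, -1.0]]
force: [-0.9, 0.7, -0.6]
width: 0.093
time_s: 3.28
tcp_pos: [0.4599, -0.3354, 0.291]
tool_rot: [[-0.981, 0.196, 0.0], [0.196, 0.981, -0.0], [-0.0, -0.0, -1.0]]
force: [0.9, -0.8, 0.0]
width: 0.044
{'time_s': 3.2833, 'qpos': array([-4.73306879e+01,  2.24300546e+01,  9.40632274e+01, -1.03061008e-03,
        6.34831433e+01, -1.26047777e+02]), 'joint_vel': array([ 0.0127936 ,  0.29132685,  0.08895235,  0.1758342 , -0.04152189,
       -0.10685066]), 'effort': array([-1.42393788e-02, -4.79679251e+01, -2.50989604e+01, -5.39273664e-02,
        5.17884933e-02,  9.90689878e-04]), 'tcp_pos': array([ 0.4598617 , -0.33540926,  0.29104437]), 'tool_rot': array([[-9.80674585e-01,  1.95645820e-01,  2.67037105e-04],
       [ 1.95645735e-01,  9.80674588e-01, -3.13444099e-04],
       [-3.23200531e-04, -2.55141991e-04, -9.99999915e-01]]), 'force': array([ 0.91534924, -0.84707685,  0.01728571]), 'wrist_torque': array([ 0.04718521, -0.17096904,  0.00663168]), 'width': 0.04404825964056104}
```

View pics/s2c.png

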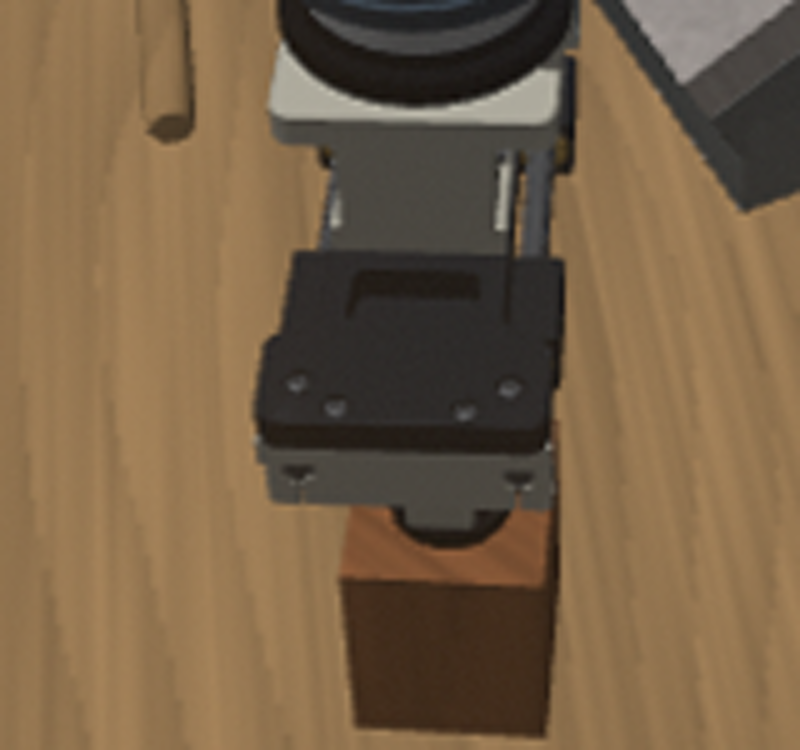

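Fingers are still closing (44 mm), with the tips just above the collar. Continuing to close.

```bash

python3 -m jog '[[[0,0,0,0,0,0],[0,0,0,0,0,0],[0,0,0,0,0,0],[0,0,0,0,0,0],[0,0,0,0,0,0],[0,0,0,0,0,0]]]' 255 45
cat > plan.py <<'E'
from fit import *
p=[.593,-.047,np.radians(15.75)]
RF=Rz(p[2])@Ry   # face axes
n=RF[:,2]
def tool(yawf):  # driver x axis in the face plane at angle yawf (deg) from up-slope; tool x=-? 
    pass
E
python3 - <<'E'
from plan import *
print(n, face(p,[[0,.088,.012],[0,-.088,.012]]))
# cam tongue angle from images
S=load('scene0');D=load('side0')
for nm,y,s in (('L',.088,-1),('R',-.088,1)):
  for ang in (0,9,17):
    th=np.radians(s*90+ang); F=[[.024*np.cos(th),y+.024*np.sin(th),.0115],[0,y,.0215],[.030*np.cos(th),y+.03*np.sin(th),.0115]]
    P=face(p,F); print(nm,ang,((proj(D,P)-[280,190])*5).round(0).tolist(),((proj(S,P)-[205,220])*4.5).round(0).tolist())
E
```

```text
time_s: 3.83
tcp_pos: [0.4598, -0.3354, 0.2906]
tool_rot: [[-0.981, 0.196, -0.0], [0.196, 0.981, 0.0], [0.0, 0.0, -1.0]]
force: [0.1, 0.2, 0.3]
width: 0.0197
[-0.4518 -0.1274  0.8829] [[ 0.5637  0.0362  0.1256]
 [ 0.6115 -0.1332  0.1256]]
L 0 [[221.0, 222.0], [186.0, 177.0], [228.0, 230.0]] [[522.0, 120.0], [578.0, 78.0], [507.0, 125.0]]
L 9 [[228.0, 216.0], [186.0, 177.0], [237.0, 223.0]] [[526.0, 124.0], [578.0, 78.0], [512.0, 130.0]]
L 17 [[234.0, 211.0], [186.0, 177.0], [244.0, 215.0]] [[531.0, 127.0], [578.0, 78.0], [518.0, 134.0]]
R 0 [[371.0, 405.0], [392.0, 428.0], [364.0, 396.0]] [[192.0, 226.0], [121.0, 223.0], [208.0, 221.0]]
R 9 [[364.0, 412.0], [392.0, 428.0], [354.0, 404.0]] [[189.0, 222.0], [121.0, 223.0], [204.0, 216.0]]
R 17 [[357.0, 418.0], [392.0, 428.0], [346.0, 412.0]] [[185.0, 218.0], [121.0, 223.0], [199.0, 211.0]]
```

Gripped at 19.7 mm. I'll write a helper that gives the world shift and rotation vector from the current pose to a target pose, and use it to plan the hover over the right cam.

```bash
cat >> plan.py <<'E'
from scipy.spatial.transform import Rotation as Ro
LT=.2826
def toolR(phi):
    f=np.radians(phi); x=np.cos(f)*RF[:,0]+np.sin(f)*RF[:,1]; z=-n; return np.c_[x,np.cross(z,x),z]
def delta(T,R,off=(0,0,0)):
    s=arm.observe(); d=(np.array(T)-s['tcp_pos'])*100; rv=Ro.from_matrix(R@s['tool_rot'].T).as_rotvec(degrees=True)
    print('at',s['tcp_pos'],'dpos cm',d.round(2),'rv deg',rv.round(2),np.linalg.norm(rv).round(1),'q',s['qpos'].round(1)); return d,rv
def tip(cam,h): # cam +1 left, h above slot floor
    return face(p,[[0,.088*cam,.012+h]])[0]
E
python3 -m jog '[[[0,0,3,0,0,0],[0,0,4,0,0,0],[0,0,4,0,0,0],[0,0,3,0,0,0],[0,0,0,0,0,0]]]'
python3 - <<'E'
from plan import *
d,rv=delta(tip(-1,.06)+n*LT,toolR(100)); print(d/10,rv/10, tip(-1,.06)+n*LT)
print(arm.observe()['width'])
c=cap('side','s3'); crop('s3',200,200,360,420,3.5,'s3c')
E
```

```text
time_s: 4.25
tcp_pos: [0.4606, -0.3362, 0.4382]
tool_rot: [[-0.981, 0.196, 0.009], [0.196, 0.981, -0.009], [-0.01, -0.008, -1.0]]
force: [1.5, -0.7, 0.3]
width: 0.0197
at [ 0.4606 -0.3362  0.4382] dpos cm [-0.4  15.94 -1.01] rv deg [ 20.21 -21.27 -51.7 ] 59.4 q [ -47.3   15.6   82.3   -0.    81.5 -126.1]
[-0.0395  1.5936 -0.1013] [ 2.0206 -2.1275 -5.1697] [ 0.4567 -0.1769  0.4281]
0.019667815824650183
```

View pics/s3c.png

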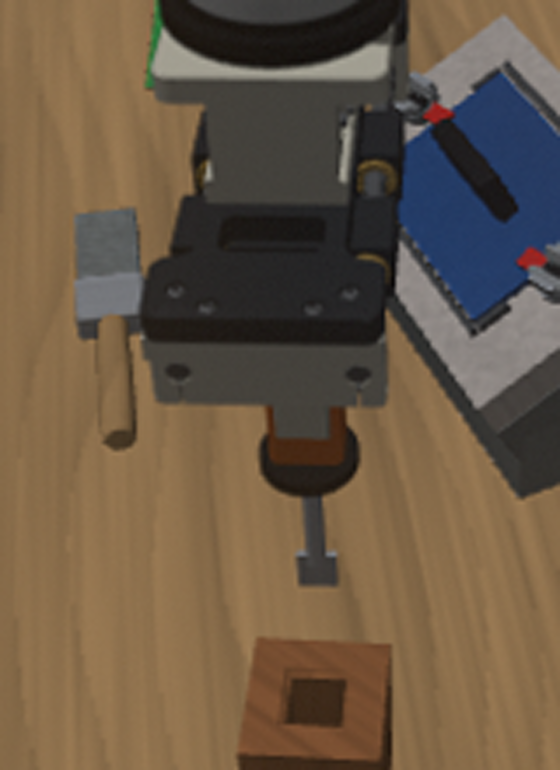

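The driver hangs straight in the jaws with the blade clear of the hole. Moving to hover over the right cam.

```bash

python3 -m jog '[[[0,1.59,1,2.02,-2.13,-5.17],[0,1.59,1,2.02,-2.13,-5.17],[0,1.59,1,2.02,-2.13,-5.17],[0,1.59,1,2.02,-2.13,-5.17],[-0.1,1.6,1,2.02,-2.13,-5.17],[-0.1,1.6,-1.2,2.02,-2.13,-5.17],[-0.1,1.6,-1.2,2.02,-2.13,-5.17],[-0.1,1.6,-1.2,2.02,-2.13,-5.17]]]'
python3 -m jog '[[[0,1.6,-1.2,2.02,-2.13,-5.17],[0,1.6,-1.2,2.02,-2.13,-5.17],[0,0,0,0,0,0],[0,0,0,0,0,0],[0,0,0,0,0,0]]]'
python3 - <<'E'
from plan import *
delta(tip(-1,.06)+n*LT,toolR(100))
c=cap('wrist','w4');c=cap('side','s4');c=cap('scene','c4'); crop('s4',280,200,420,330,5,'s4c');crop('c4',190,200,360,310,4.5,'c4c')
E
```

```text
time_s: 4.97
tcp_pos: [0.4554, -0.207, 0.4427]
tool_rot: [[-0.577, 0.733, 0.361], [0.812, 0.564, 0.151], [-0.093, 0.38, -0.92]]
force: [0.8, 0.1, -2.3]
width: 0.0198
time_s: 5.38
tcp_pos: [0.4559, -0.1764, 0.4206]
tool_rot: [[-0.421, 0.786, 0.453], [0.904, 0.404, 0.139], [-0.073, 0.468, -0.881]]
force: [-0.3, 0.2, -0.4]
width: 0.02
at [ 0.4559 -0.1764  0.4206] dpos cm [ 0.07 -0.05  0.75] rv deg [-0.57  0.1  -0.39] 0.7 q [-43.4   1.9 104.2  27.8  62.1 -80.1]
```

View pics/w4.png

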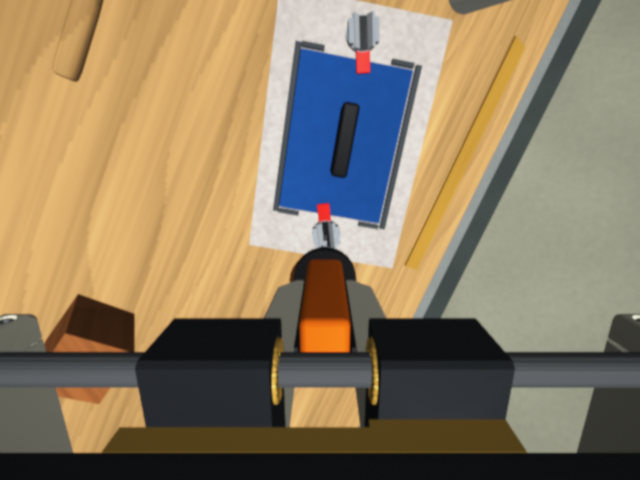

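View pics/s4c.png

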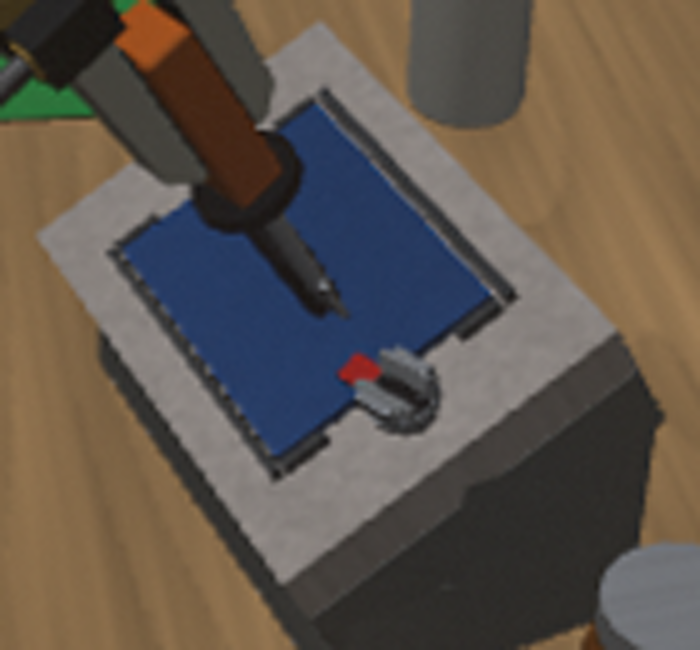

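View pics/c4c.png

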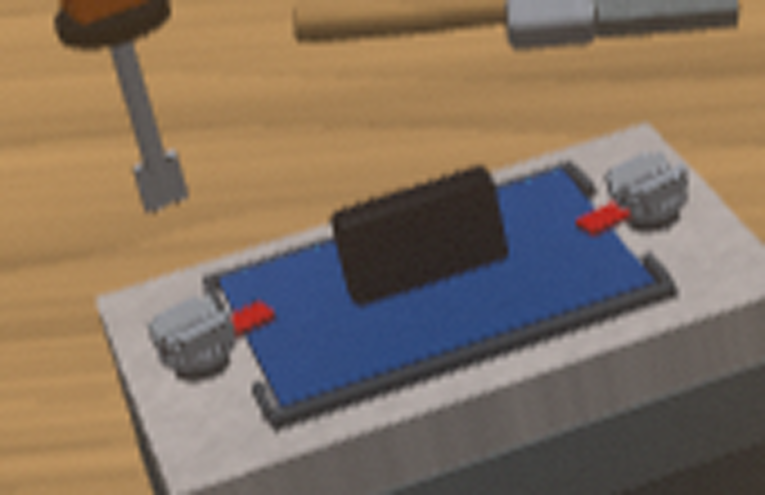

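The wrist view shows both cams clearly: left head at (363,33) with tongue to (363,72), right head at (327,235) with tongue to (323,205). I'll enlarge it to read the angles.

```bash
python3 - <<'E'
from plan import *
im=cv2.imread('pics/w4.png')
a=cv2.resize(im[0:90,325:405],None,fx=8,fy=8,interpolation=cv2.INTER_CUBIC); b=cv2.resize(im[190:260,290:370],None,fx=8,fy=8,interpolation=cv2.INTER_CUBIC)
cv2.imwrite('pics/w4L.png',a[:600]);cv2.imwrite('pics/w4R.png',b)
c=load('w4');print(proj(c,face(p,[[.075,.115,0],[-.075,.115,0],[-.075,-.115,0],[.075,-.115,0],[0,.088,.0215],[0,-.088,.0215]])))
E
```

```text
[[452.0627  20.66  ]
 [279.44   -15.5694]
 [248.0698 244.3771]
 [391.1382 268.3268]
 [363.3969  29.6117]
 [325.186  236.8452]]
```

View pics/w4L.png

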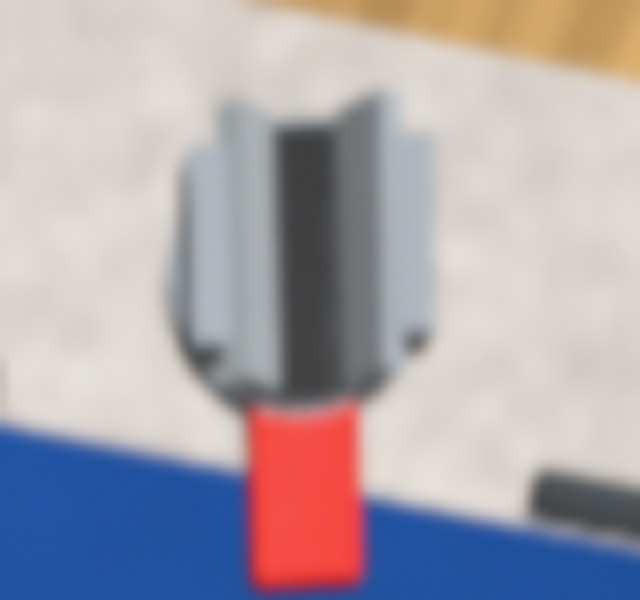

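View pics/w4R.png

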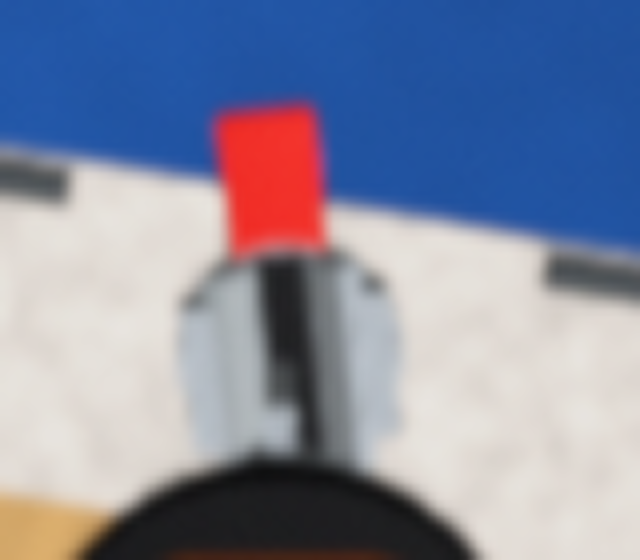

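```bash
python3 - <<'E'
from plan import *
c=load('w4')
def ang(y,E,B,x0,y0):
    E=px(E,x0,y0,8);B=px(B,x0,y0,8)
    def m(th,r,s):
        d=np.array([np.cos(th),np.sin(th)]);q=np.array([-d[1],d[0]])
        f=d*r+q*s*.006; return proj(c,face(p,[[f[0],y+f[1],.0115]]))[0]
    def res(v):
        th,dx,dy,r1,r2=v; o=[dx,dy]; 
        return np.concatenate([m(th,.03,1)+o-E[0],m(th,.03,-1)+o-E[1],m(th,r1,1)+o-B[0],m(th,r2,-1)+o-B[1]])
    r=least_squares(res,[np.radians(-80 if y>0 else 100),0,0,.015,.015]);print(np.degrees(r.x[0]),r.x[1:],r.fun.round(2))
# left tongue points down in image; s=+1 side: q = left-of-direction seen from above -> image right
ang(.088,[(364,580),(256,588)],[(360,405),(248,405)],325,0)
ang(-.088,[(213,115),(316,103)],[(232,250),(327,245)],290,190)
# angle of blade in image & tool
print(proj(c,face(p,[[0,-.088,.0215],[0,-.088,.0121]])))
s=arm.observe();print(RF.T@s['tool_rot'])
tipw=s['tcp_pos']+s['tool_rot'][:,2]*LT; print('tip in face coords',(tipw-face(p,[[0,0,0]])[0])@RF)
E
```

```text
-76.02335034513546 [ 0.0178 -0.4673  0.0131  0.0123] [ 0.2  -0.01 -0.2   0.01  0.09 -0.   -0.08  0.  ]
106.21123318034648 [ 0.8403 -0.7583  0.0134  0.0127] [ 0.17 -0.08 -0.2   0.08 -0.25  0.03  0.28 -0.03]
[[325.186  236.8452]
 [325.1099 234.4114]]
[[-0.1746  0.9846  0.0058]
 [ 0.9846  0.1745  0.0098]
 [ 0.0086  0.0074 -0.9999]]
tip in face coords [-0.0019 -0.0851  0.0662]
```

```bash
python3 - <<'E'
from plan import *
s=arm.observe();R=s['tool_rot'];
S=load('c4');D=load('s4')
for dx in (.008,-.008,0):
    P=s['tcp_pos']+R[:,2]*LT+R[:,0]*dx
    print(dx,((proj(S,P)-[190,200]+.5)*4.5-.5).round(0),((proj(D,P)-[280,200]+.5)*5-.5).round(0))
P=face(p,[[.075,-.115,0],[-.075,-.115,0],[-.075,.115,0],[.075,.115,0],[0,-.088,.0215]])
print(((proj(S,P)-[190,200]+.5)*4.5-.5).round(0).tolist(),((proj(D,P)-[280,200]+.5)*5-.5).round(0).tolist())
delta(tip(-1,.03)+n*LT,toolR(106.2))
E
```

```text
0.008 [[188. 194.]] [[324. 297.]]
-0.008 [[146. 211.]] [[352. 318.]]
0 [[167. 202.]] [[338. 308.]]
[[172.0, 496.0], [96.0, 296.0], [650.0, 122.0], [803.0, 285.0], [190.0, 315.0]] [[622.0, 331.0], [285.0, 585.0], [40.0, 235.0], [325.0, 20.0], [394.0, 380.0]]
at [ 0.4563 -0.1769  0.4213] dpos cm [ 1.4   0.38 -1.97] rv deg [-3.35 -0.63  5.16] 6.2 q [-43.5   1.9 104.1  27.8  62.1 -80.1]
```

Tongue angles are 14° open on the left and 16° on the right. The predicted blade position matches the pictures within about 1 px. I'll align and come down to 3 cm above the slot floor, then look.

```bash

python3 -m jog '[[[0.5,0.1,-0.7,-1.67,-0.3,2.58],[0.5,0.2,-0.7,-1.68,-0.33,2.58],[0.4,0.08,-0.57,0,0,0],[0,0,0,0,0,0],[0,0,0,0,0,0],[0,0,0,0,0,0]]]'
python3 - <<'E'
from plan import *
s=arm.observe()
delta(tip(-1,.0)+n*LT,toolR(106.2))
tipw=s['tcp_pos']+s['tool_rot'][:,2]*LT; print('tip in face coords',(tipw-face(p,[[0,0,0]])[0])@RF)
c=cap('side','s5');c=cap('scene','c5'); crop('s5',310,220,400,310,7,'s5c');crop('c5',200,220,290,310,7,'c5c')
a=np.hstack([cv2.imread('pics/s5c.png'),cv2.imread('pics/c5c.png')]);cv2.imwrite('pics/p5.png',cv2.resize(a,(800,400)))
E
```

```text
time_s: 6.03
tcp_pos: [0.4699, -0.1723, 0.4013]
tool_rot: [[-0.497, 0.741, 0.452], [0.858, 0.497, 0.129], [-0.129, 0.451, -0.883]]
force: [0.6, 0.3, -1.6]
width: 0.0197
at [ 0.4699 -0.1723  0.4013] dpos cm [ 1.39  0.31 -2.62] rv deg [-0.1  -0.03  0.06] 0.1 q [-41.5   3.9 104.8  27.7  58.4 -85.4]
tip in face coords [-0.0002 -0.0869  0.0418]
```

View pics/p5.png

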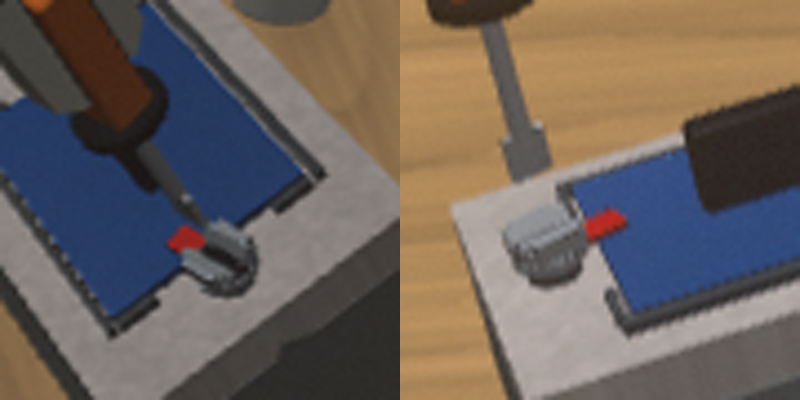

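```bash
python3 - <<'E'
from plan import *
s=arm.observe();R=s['tool_rot'];S=load('c5');D=load('s5')
for dx in (.008,0,-.008):
  for L in (LT,):
    P=s['tcp_pos']+R[:,2]*L+R[:,0]*dx
    print(dx,L,((proj(S,P)-[200,220]+.5)*4.444-.5+[400,0]).round(0),((proj(D,P)-[310,220]+.5)*4.444-.5).round(0))
P=face(p,[[0,-.088,.0215]]);print(((proj(S,P)-[200,220]+.5)*4.444-.5+[400,0]).round(0),((proj(D,P)-[310,220]+.5)*4.444-.5).round(0))
E
python3 - <<'E'
from h import *
crop('s5',340,250,380,300,14,'s5d')
E
```

```text
0.008 0.2826 [[552. 164.]] [[183. 212.]]
0 0.2826 [[532. 173.]] [[196. 219.]]
-0.008 0.2826 [[513. 182.]] [[210. 227.]]
[[543. 222.]] [[217. 249.]]
```

View pics/s5d.png

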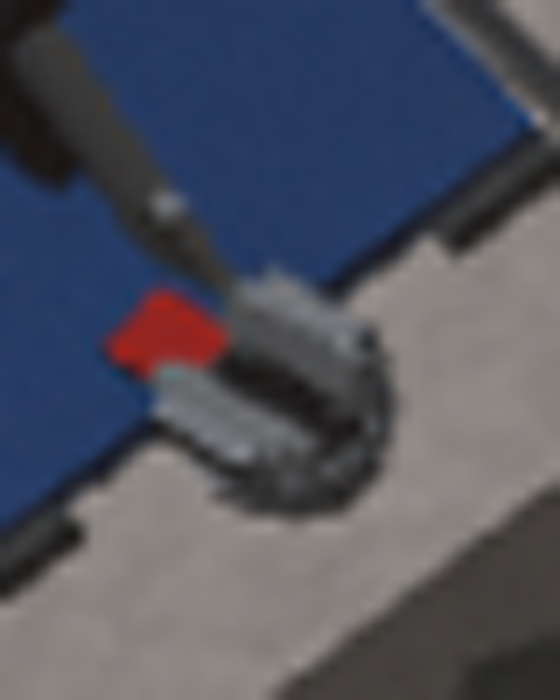

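Relative positions agree: both the blade and the cam head sit about 1 px lower than predicted in the scene view. Coming down into the flare.

```bash

python3 -m jog '[[[0.4,0.1,-0.75,0,0,0],[0.4,0.1,-0.75,0,0,0],[0.24,0.03,-0.46,0,0,0],[0,0,0,0,0,0],[0,0,0,0,0,0]]]'
python3 - <<'E'
from plan import *
s=arm.observe()
delta(tip(-1,.0)+n*LT,toolR(106.2))
tipw=s['tcp_pos']+s['tool_rot'][:,2]*LT; print('tip in face coords',(tipw-face(p,[[0,0,0]])[0])@RF,s['force']@RF)
E
```

```text
time_s: 6.55
tcp_pos: [0.4803, -0.1695, 0.3807]
tool_rot: [[-0.498, 0.741, 0.45], [0.858, 0.498, 0.13], [-0.128, 0.451, -0.883]]
force: [0.5, 0.4, -1.3]
width: 0.0196
at [ 0.4803 -0.1695  0.3807] dpos cm [ 0.35  0.03 -0.56] rv deg [-0.14 -0.1  -0.01] 0.2 q [-40.3   5.9 105.7  28.3  55.5 -85.8]
tip in face coords [-0.0007 -0.0866  0.0186] [-0.0599  0.2069 -1.4017]
```

```bash

python3 -m jog '[[[0.15,0.01,-0.24,0,0,0],[0.14,0.01,-0.22,0,0,0],[0,0,0,0,0,0],[0,0,0,0,0,0]]]'
python3 - <<'E'
from plan import *
s=arm.observe()
delta(tip(-1,.0)+n*LT,toolR(106.2))
tipw=s['tcp_pos']+s['tool_rot'][:,2]*LT; print('tip in face coords',(tipw-face(p,[[0,0,0]])[0])@RF,s['force']@RF, s['wrist_torque']@RF)
c=cap('side','s6');c=cap('scene','c6'); crop('s6',310,220,400,310,7,'s5c');crop('c6',200,220,290,310,7,'c5c')
a=np.hstack([cv2.imread('pics/s5c.png'),cv2.imread('pics/c5c.png')]);cv2.imwrite('pics/p6.png',cv2.resize(a,(800,400)))
E
```

```text
time_s: 6.88
tcp_pos: [0.4831, -0.1695, 0.3768]
tool_rot: [[-0.498, 0.741, 0.451], [0.858, 0.498, 0.129], [-0.129, 0.451, -0.883]]
force: [-0.4, 0.7, -0.9]
width: 0.0199
at [ 0.4831 -0.1695  0.3768] dpos cm [ 0.06  0.03 -0.17] rv deg [-0.09 -0.03  0.01] 0.1 q [-40.1   6.4 105.7  28.4  54.8 -85.9]
tip in face coords [ 0.0001 -0.0877  0.0138] [-0.5822  0.8127 -0.7389] [-0.0546  0.191   0.0879]
```

View pics/p6.png

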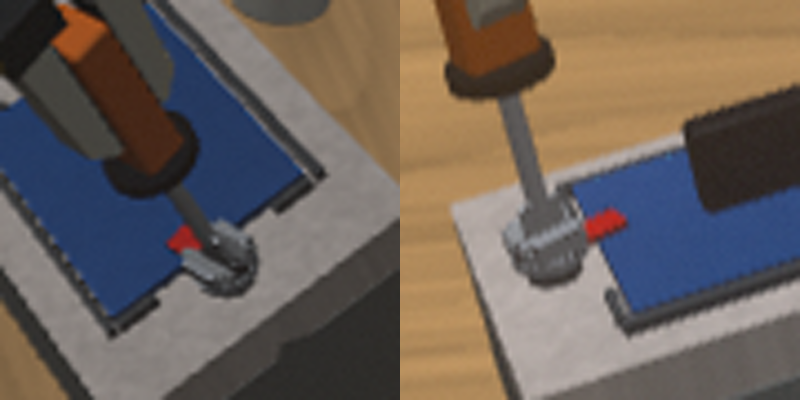

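The blade sits in the slot about 2 mm off the floor. I'll turn counterclockwise about the face normal. The slot has play of about 12°, so the tool has to turn about 86° in all.

```bash

python3 -m jog '[[[0,0,0,-3.16,-0.89,6.18],[0,0,0,-3.16,-0.89,6.18],[0,0,0,-3.16,-0.89,6.18],[0,0,0,-3.16,-0.89,6.18],[0,0,0,-3.16,-0.89,6.18],[0,0,0,-3.16,-0.89,6.18],[0,0,0,0,0,0]]]'
python3 - <<'E'
from plan import *
s=arm.observe()
delta(tip(-1,.002)+n*LT,toolR(148.2))
tipw=s['tcp_pos']+s['tool_rot'][:,2]*LT; print('tip in face coords',(tipw-face(p,[[0,0,0]])[0])@RF,s['force']@RF, s['wrist_torque']@RF)
E
python3 -m jog '[[[0,0,0,-3.16,-0.89,6.18],[0,0,0,-3.16,-0.89,6.18],[0,0,0,-3.16,-0.89,6.18],[0,0,0,-3.16,-0.89,6.18],[0,0,0,-3.16,-0.89,6.18],[0,0,0,0,0,0],[0,0,0,0,0,0]]]'
python3 - <<'E'
from plan import *
s=arm.observe()
delta(tip(-1,.002)+n*LT,toolR(183.2))
tipw=s['tcp_pos']+s['tool_rot'][:,2]*LT; print('tip in face coords',(tipw-face(p,[[0,0,0]])[0])@RF,s['force']@RF, s['wrist_torque']@RF)
c=cap('side','s7');c=cap('scene','c7');c=cap('wrist','w7'); crop('s7',310,220,400,310,7,'s5c');crop('c7',200,220,290,310,7,'c5c')
a=np.hstack([cv2.imread('pics/s5c.png'),cv2.imread('pics/c5c.png')]);cv2.imwrite('pics/p7.png',cv2.resize(a,(800,400)))
E
```

```text
time_s: 7.57
tcp_pos: [0.4831, -0.1697, 0.377]
tool_rot: [[-0.866, 0.214, 0.451], [0.3, 0.945, 0.128], [-0.399, 0.246, -0.883]]
force: [-0.5, 0.1, -1.1]
width: 0.0198
at [ 0.4831 -0.1697  0.377 ] dpos cm [-0.02  0.02 -0.01] rv deg [ 0.06 -0.04 -0.17] 0.2 q [ -40.     6.4  105.7   28.3   54.8 -128.1]
tip in face coords [-0.0001 -0.0881  0.014 ] [-0.9484  0.247  -0.7433] [-0.1283  0.1743 -0.0466]
time_s: 8.15
tcp_pos: [0.4831, -0.1695, 0.377]
tool_rot: [[-0.836, -0.312, 0.45], [-0.286, 0.95, 0.128], [-0.468, -0.022, -0.884]]
force: [0.2, 1.2, 0.2]
width: 0.0196
at [ 0.4831 -0.1695  0.377 ] dpos cm [-0.02 -0.   -0.01] rv deg [-0.21 -0.14  0.37] 0.4 q [ -40.     6.4  105.7   28.3   54.8 -162.4]
tip in face coords [-0.0001 -0.0879  0.014 ] [ 0.498   1.1141 -0.0684] [ 0.2637  0.0297 -0.0538]
```

View pics/p7.png

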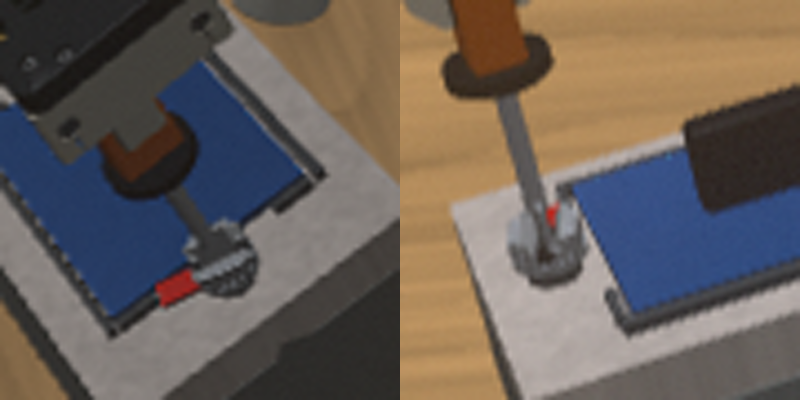

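View pics/w7.png

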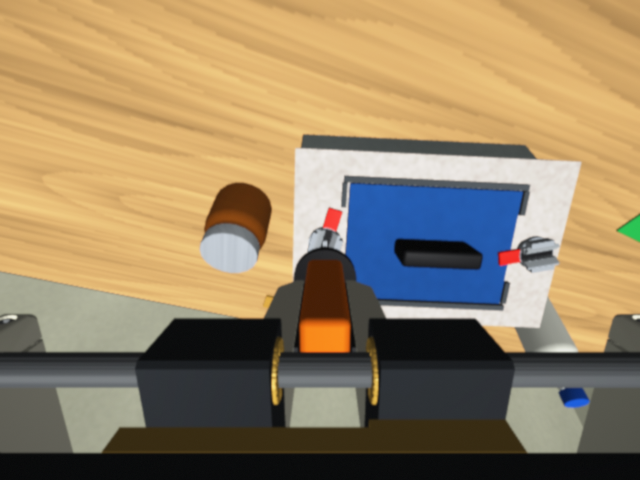

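The right cam is at about 75°, lagging by the slot play. Joint 6 is at −162°, which leaves room for the last 12°.

```bash

python3 -m jog '[[[0,0,0,-2.26,-0.64,4.4],[0,0,0,-2.26,-0.64,4.4],[0,0,0,0,0,0],[0,0,0,0,0,0],[0,0,0,0,0,0]]]'
python3 - <<'E'
from plan import *
s=arm.observe()
delta(tip(-1,.002)+n*LT,toolR(193.2))
tipw=s['tcp_pos']+s['tool_rot'][:,2]*LT; print('tip in face coords',(tipw-face(p,[[0,0,0]])[0])@RF,s['force']@RF, s['wrist_torque']@RF)
c=cap('wrist','w8');crop('w8',280,170,380,260,7,'w8c');print(proj(c,face(p,[[0,-.088,.0115],[-.03,-.088,.0115],[-.03,-.082,.0115],[-.03,-.094,.0115]])))
E
```

```text
time_s: 8.72
tcp_pos: [0.4831, -0.1694, 0.3769]
tool_rot: [[-0.768, -0.455, 0.45], [-0.449, 0.885, 0.127], [-0.456, -0.104, -0.884]]
force: [-1.1, 1.2, 1.2]
width: 0.0198
at [ 0.4831 -0.1694  0.3769] dpos cm [-0.02 -0.01 -0.  ] rv deg [-0.13 -0.13  0.26] 0.3 q [ -40.     6.4  105.7   28.3   54.8 -172.5]
tip in face coords [-0.0002 -0.0879  0.0139] [-0.0879  1.5087  1.4459] [ 0.6268  0.0323 -0.1144]
[[323.8461 243.0967]
 [332.1857 207.9845]
 [339.4759 209.6367]
 [324.8752 206.3277]]
```

View pics/w8c.png

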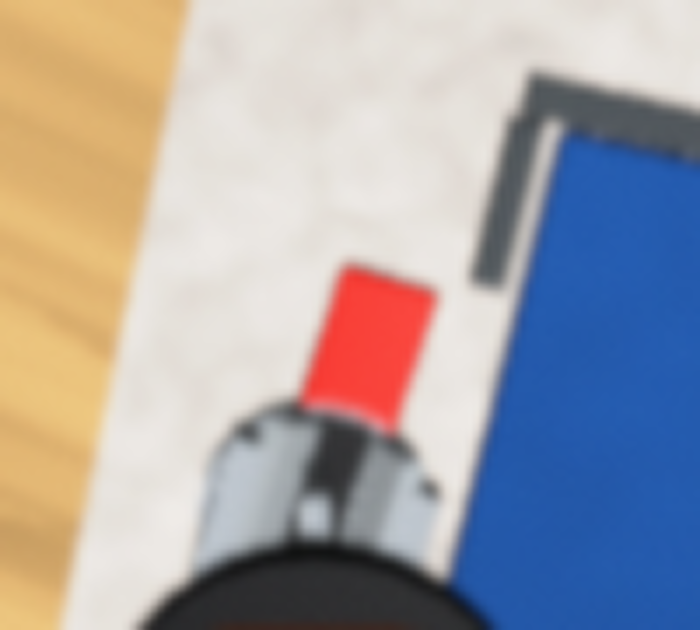

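The tongue looks 2–4° short of the stop. I'll turn another 4°.

```bash

python3 -m jog '[[[0,0,0,-1.81,-0.51,3.53],[0,0,0,0,0,0],[0,0,0,0,0,0],[0,0,0,0,0,0]]]'
python3 - <<'E'
from plan import *
s=arm.observe()
delta(tip(-1,.002)+n*LT,toolR(197.2))
tipw=s['tcp_pos']+s['tool_rot'][:,2]*LT; print('tip in face coords',(tipw-face(p,[[0,0,0]])[0])@RF,s['force']@RF, s['wrist_torque']@RF)
c=cap('wrist','w9');crop('w9',280,170,380,260,7,'w9c');print(proj(c,face(p,[[0,-.088,.0115],[-.03,-.088,.0115],[-.03,-.082,.0115],[-.03,-.094,.0115]])))
E
```

```text
time_s: 9.1
tcp_pos: [0.4831, -0.1694, 0.3768]
tool_rot: [[-0.734, -0.508, 0.45], [-0.51, 0.851, 0.127], [-0.448, -0.136, -0.884]]
force: [-1.1, 2.8, 2.7]
width: 0.02
at [ 0.4831 -0.1694  0.3768] dpos cm [-0.02 -0.01  0.01] rv deg [-0.1  -0.13  0.21] 0.3 q [ -40.     6.4  105.7   28.3   54.8 -176.6]
tip in face coords [-0.0003 -0.0879  0.0139] [0.9366 2.9805 2.5092] [ 0.8061 -0.0523 -0.0947]
[[323.9515 243.156 ]
 [334.8573 208.7165]
 [341.9964 210.873 ]
 [327.692  206.5522]]
```

View pics/w9c.png

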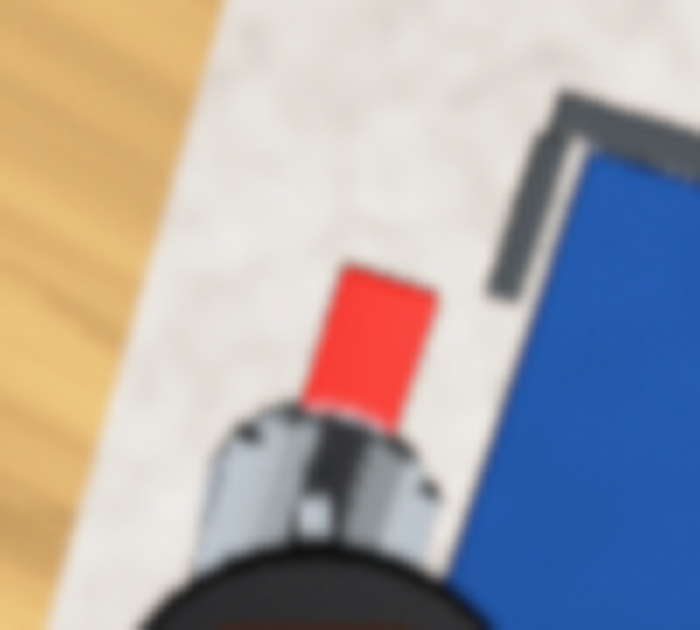

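```bash
cat > ang.py <<'E'
from plan import *
def ang(c,y,E,B,x0,y0,s,g):
    E=px(E,x0,y0,s);B=px(B,x0,y0,s)
    def m(th,r,k):
        d=np.array([np.cos(th),np.sin(th)]);q=np.array([-d[1],d[0]])
        f=d*r+q*k*.006; return proj(c,face(p,[[f[0],y+f[1],.0115]]))[0]
    def res(v):
        th,dx,dy,r1,r2=v; o=[dx,dy]
        return np.concatenate([m(th,.03,1)+o-E[0],m(th,.03,-1)+o-E[1],m(th,r1,1)+o-B[0],m(th,r2,-1)+o-B[1]])
    r=least_squares(res,[np.radians(g),0,0,.015,.015]);print('angle',np.degrees(r.x[0]),r.x[1:3],r.fun.round(2))
E
python3 - <<'E'
from ang import *
ang(load('w9'),-.088,[(345,262),(439,292)],[(303,405),(397,432)],280,170,7,180)
ang(load('w8'),-.088,[(343,262),(439,292)],[(301,405),(396,432)],280,170,7,180)
c=load('w9'); print(((proj(c,face(p,[[-.05,-.07,.006],[0,-.07,.006],[-.075,-.115,0],[0,-.115,0]]))-[280,170]+.5)*7).round())
E
```

```text
angle 180.63672652201404 [1.1924 0.5661] [-0.4   0.08  0.53 -0.04 -0.41 -0.12  0.28  0.09]
angle 176.49289081762407 [1.0887 0.6016] [-0.27  0.06  0.37 -0.04 -0.33 -0.1   0.23  0.07]
[[ 588.  146.]
 [ 454.  545.]
 [ 276. -189.]
 [  99.  427.]]
```

```bash

python3 -m jog '[[[0,0,0,-0.54,-0.15,1.06],[0,0,0,0,0,0],[0,0,0,0,0,0],[0,0,0,0,0,0]]]'
python3 - <<'E'
from plan import *
s=arm.observe()
delta(tip(-1,.002)+n*LT,toolR(198.4)); print(s['force']@RF, s['wrist_torque']@RF)
c=cap('wrist','w10')
a=load('w9')['frame'];I=c['frame']
crop('w10',280,170,380,260,7,'w10c')
E
```

```text
time_s: 9.48
tcp_pos: [0.4831, -0.1694, 0.3768]
tool_rot: [[-0.723, -0.524, 0.45], [-0.529, 0.839, 0.127], [-0.444, -0.147, -0.884]]
force: [-2.7, 3.1, 1.7]
width: 0.0199
at [ 0.4831 -0.1694  0.3768] dpos cm [-0.02 -0.01  0.  ] rv deg [-0.04 -0.11  0.11] 0.2 q [ -40.     6.4  105.7   28.3   54.8 -177.9]
[-0.7744  3.7096  2.3652] [ 1.1267  0.0047 -0.0922]
```

View pics/w10c.png

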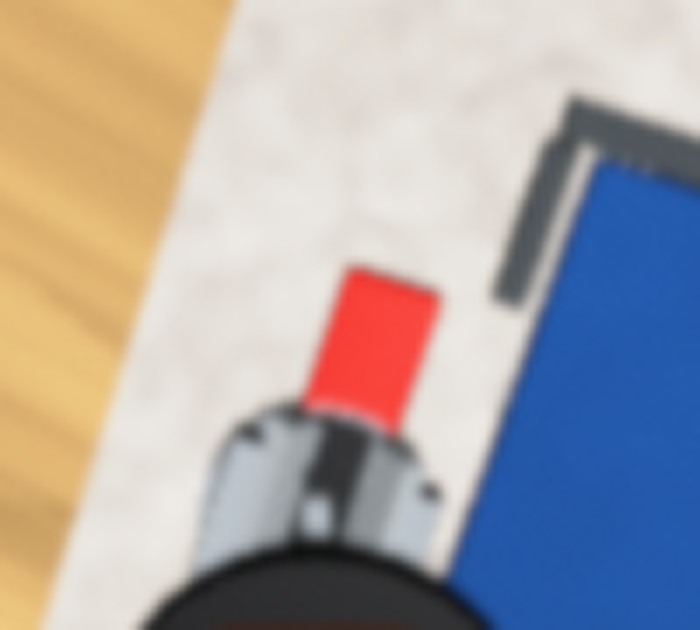

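The tongue now lags the tool, so the cam is at the stop (side load rising). I'll back off 5° within the play and withdraw along the normal, then look at the cam from there.

```bash

python3 -m jog '[[[0,0,0,2.26,0.64,-4.41],[-0.9,-0.25,1.76,0,0,0],[-0.9,-0.25,1.76,0,0,0],[-0.91,-0.26,1.78,0,0,0],[0,0,0,0,0,0],[0,0,0,0,0,0]]]'
python3 - <<'E'
from plan import *
s=arm.observe()
delta(tip(1,.06)+n*LT,toolR(104)); print(s['force']@RF, s['wrist_torque']@RF,s['width'])
c=cap('wrist','w11'); crop('w11',260,140,380,250,6,'w11c')
c=cap('side','s11'); crop('s11',330,230,390,300,8,'s11c')
E
```

```text
time_s: 10.03
tcp_pos: [0.4562, -0.178, 0.4305]
tool_rot: [[-0.765, -0.458, 0.452], [-0.455, 0.882, 0.124], [-0.456, -0.111, -0.883]]
force: [-0.0, -0.4, -1.1]
width: 0.0193
at [ 0.4562 -0.178   0.4305] dpos cm [-4.73 17.05 -0.24] rv deg [ 40.54  11.23 -78.78] 89.3 q [ -43.3    1.4  103.2   26.8   62.6 -172.1]
[-0.6795 -0.4027 -0.9409] [0.0092 0.1738 0.025 ] 0.01934560731937846
```

View pics/w11c.png

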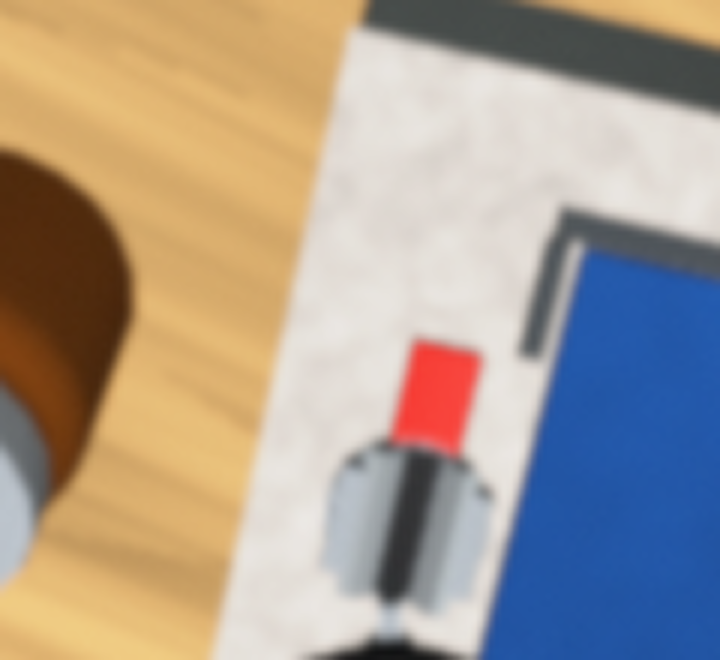

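View pics/s11c.png

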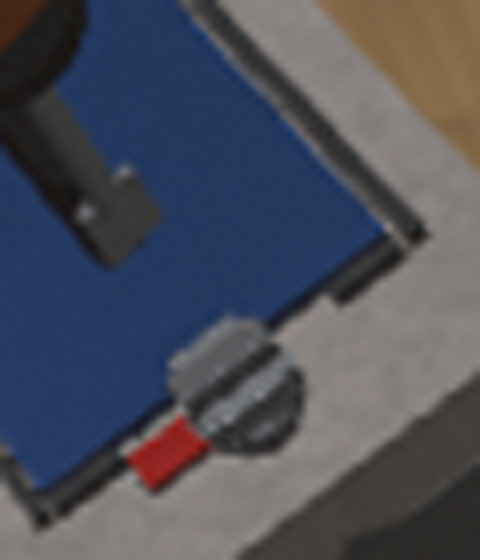

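The right tongue is parallel to the cover's edge, fully open. On to the left cam.

```bash

python3 -m jog '[[[-0.36,1.31,0,3.12,0.86,-6.06],[-0.36,1.31,0,3.12,0.86,-6.06],[-0.36,1.31,0,3.12,0.86,-6.06],[-0.36,1.31,0,3.12,0.86,-6.06],[-0.36,1.31,0,3.12,0.86,-6.06],[-0.36,1.31,0,3.12,0.86,-6.06],[-0.36,1.31,0,3.12,0.86,-6.06],[-0.36,1.31,0,3.12,0.86,-6.06]]]'
python3 -m jog '[[[-0.37,1.31,0,3.12,0.86,-6.06],[-0.37,1.31,0,3.12,0.86,-6.06],[-0.37,1.31,0,3.12,0.86,-6.06],[-0.37,1.31,0,3.12,0.86,-6.06],[-0.37,1.31,-0.2,3.12,0.86,-6.06],[0,0,0,0,0,0],[0,0,0,0,0,0]]]'
python3 - <<'E'
from plan import *
s=arm.observe()
d,rv=delta(tip(1,.007)+n*LT,toolR(104))
tipw=s['tcp_pos']+s['tool_rot'][:,2]*LT; print('tip in face coords',(tipw-face(p,[[0,0,0]])[0])@RF)
S=cap('scene','c12');D=cap('side','s12');crop('s12',280,190,370,280,7,'s5c');crop('c12',280,190,370,280,7,'c5c')
a=np.hstack([cv2.imread('pics/s5c.png'),cv2.imread('pics/c5c.png')]);cv2.imwrite('pics/p12.png',cv2.resize(a,(800,400)))
R=s['tool_rot']
for dx in (.008,0,-.008):
    P=s['tcp_pos']+R[:,2]*LT+R[:,0]*dx
    print(dx,((proj(S,P)-[280,190]+.5)*4.444-.5+[400,0]).round(0),((proj(D,P)-[280,190]+.5)*4.444-.5).round(0))
P=face(p,[[0,.088,.0215]]);print(((proj(S,P)-[280,190]+.5)*4.444-.5+[400,0]).round(0),((proj(D,P)-[280,190]+.5)*4.444-.5).round(0))
E
```

```text
time_s: 10.8
tcp_pos: [0.4271, -0.0716, 0.4283]
tool_rot: [[-0.814, 0.366, 0.451], [0.466, 0.875, 0.131], [-0.347, 0.317, -0.883]]
force: [0.1, -0.4, -0.7]
width: 0.0197
time_s: 11.38
tcp_pos: [0.4087, -0.0063, 0.4268]
tool_rot: [[-0.473, 0.755, 0.454], [0.874, 0.469, 0.13], [-0.114, 0.458, -0.881]]
force: [-0.4, -0.5, -0.8]
width: 0.0198
at [ 0.4087 -0.0063  0.4268] dpos cm [ 2.42  0.55 -4.55] rv deg [-0.04  0.17 -0.3 ] 0.3 q [-25.   -9.7 113.8  22.   55.9 -64.2]
tip in face coords [0.0004 0.0899 0.0708]
0.008 [[642.  86.]] [[107.  82.]]
0 [[624.  94.]] [[118.  88.]]
-0.008 [[607. 102.]] [[128.  94.]]
[[639. 212.]] [[167. 159.]]
```

View pics/p12.png

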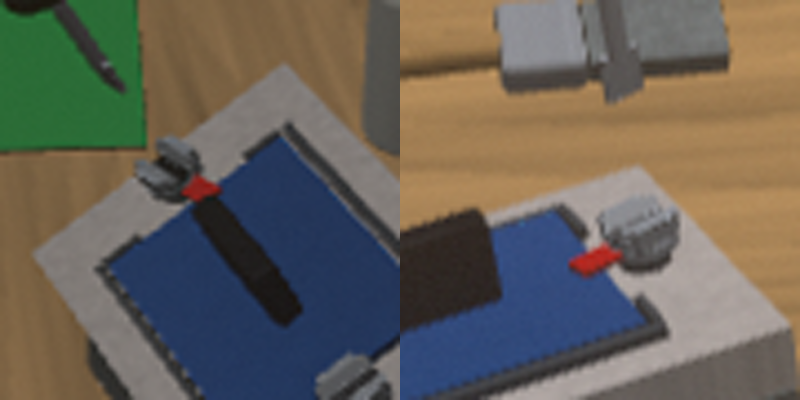

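Blade and cam sit in the same relation as at the right cam. Descending to the flare, checking, then in.

```bash

python3 -m jog '[[[0.6,0.05,-1.2,0,0,0],[0.6,0.1,-1.2,0,0,0],[0.6,0.1,-1.2,0,0,0],[0.6,0.2,-0.95,0,0,0],[0,0,0,0,0,0],[0,0,0,0,0,0]]]'
python3 - <<'E'
from plan import *
s=arm.observe()
d,rv=delta(tip(1,.0015)+n*LT,toolR(104))
tipw=s['tcp_pos']+s['tool_rot'][:,2]*LT; print('tip in face coords',(tipw-face(p,[[0,0,0]])[0])@RF,s['force']@RF)
E
```

```text
time_s: 11.98
tcp_pos: [0.433, -0.0029, 0.3818]
tool_rot: [[-0.47, 0.757, 0.454], [0.876, 0.465, 0.13], [-0.113, 0.458, -0.882]]
force: [-0.4, -0.8, -0.0]
width: 0.0197
at [ 0.433  -0.0029  0.3818] dpos cm [ 0.23  0.29 -0.53] rv deg [-0.1   0.15 -0.06] 0.2 q [-22.6  -4.2 115.9  23.3  48.  -65.1]
tip in face coords [0.0007 0.0863 0.0196] [-0.4942 -0.6576  0.2446]
```

```bash

python3 -m jog '[[[0.1,0.15,-0.25,0,0,0],[0.12,0.1,-0.26,0,0,0],[0,0,0,0,0,0],[0,0,0,0,0,0]]]'
python3 - <<'E'
from plan import *
s=arm.observe()
d,rv=delta(tip(1,.0015)+n*LT,toolR(104))
tipw=s['tcp_pos']+s['tool_rot'][:,2]*LT; print('tip in face coords',(tipw-face(p,[[0,0,0]])[0])@RF,s['force']@RF)
S=cap('scene','c13');D=cap('side','s13');crop('s13',280,190,370,280,7,'s5c');crop('c13',280,190,370,280,7,'c5c')
a=np.hstack([cv2.imread('pics/s5c.png'),cv2.imread('pics/c5c.png')]);cv2.imwrite('pics/p13.png',cv2.resize(a,(800,400)))
E
```

```text
time_s: 12.32
tcp_pos: [0.4346, -0.0002, 0.3773]
tool_rot: [[-0.469, 0.757, 0.455], [0.876, 0.466, 0.128], [-0.115, 0.459, -0.881]]
force: [-1.1, -3.4, -1.7]
width: 0.0198
at [ 0.4346 -0.0002  0.3773] dpos cm [ 0.07  0.02 -0.09] rv deg [-0.03  0.23 -0.03] 0.2 q [-22.1  -3.8 116.2  23.3  47.  -64.8]
tip in face coords [0.0009 0.0879 0.0146] [-2.567  -2.9891 -0.5177]
```

View pics/p13.png

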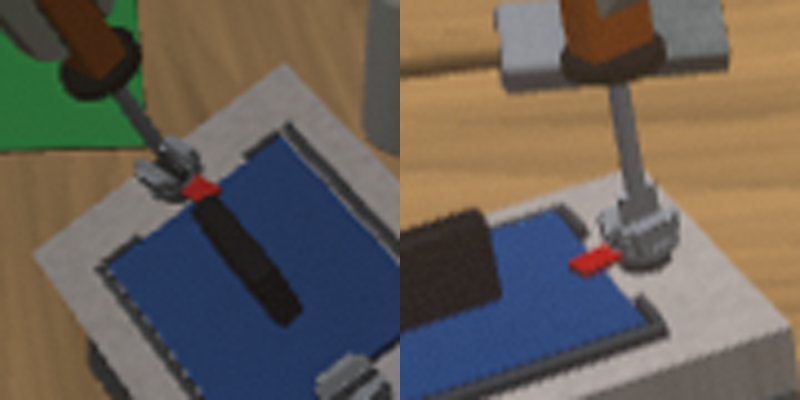

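```bash

python3 -m jog '[[[-0.02,0,-0.1,0,0,0],[0,0,0,-3.16,-0.89,6.18],[0,0,0,-3.16,-0.89,6.18],[0,0,0,-3.16,-0.89,6.18],[0,0,0,-3.16,-0.89,6.18],[0,0,0,-3.16,-0.89,6.18],[0,0,0,-3.16,-0.89,6.18],[0,0,0,0,0,0]]]'
python3 - <<'E'
from plan import *
s=arm.observe()
d,rv=delta(tip(1,.0015)+n*LT,toolR(146))
tipw=s['tcp_pos']+s['tool_rot'][:,2]*LT; print('tip in face coords',(tipw-face(p,[[0,0,0]])[0])@RF,s['force']@RF,s['wrist_torque']@RF)
E
python3 -m jog '[[[0,0,0,-3.16,-0.89,6.18],[0,0,0,-3.16,-0.89,6.18],[0,0,0,-3.16,-0.89,6.18],[0,0,0,-3.16,-0.89,6.18],[0,0,0,-3.16,-0.89,6.18],[0,0,0,-3.16,-0.89,6.18],[0,0,0,0,0,0],[0,0,0,0,0,0]]]'
python3 - <<'E'
from plan import *
s=arm.observe()
d,rv=delta(tip(1,.0015)+n*LT,toolR(188))
tipw=s['tcp_pos']+s['tool_rot'][:,2]*LT; print('tip in face coords',(tipw-face(p,[[0,0,0]])[0])@RF,s['force']@RF,s['wrist_torque']@RF)
cap('wrist','w14')
E
```

```text
time_s: 13.08
tcp_pos: [0.4347, -0.0005, 0.3762]
tool_rot: [[-0.858, 0.243, 0.453], [0.333, 0.934, 0.13], [-0.392, 0.262, -0.882]]
force: [-2.0, -5.9, -2.5]
width: 0.0197
at [ 0.4347 -0.0005  0.3762] dpos cm [0.06 0.05 0.02] rv deg [ 0.06  0.14 -0.39] 0.4 q [ -22.2   -3.7  116.3   23.4   47.  -107.3]
tip in face coords [-0.0002  0.0882  0.0137] [-4.2904 -5.1006 -0.5162] [-1.4111  1.3753 -0.0678]
time_s: 13.75
tcp_pos: [0.435, -0.0003, 0.3765]
tool_rot: [[-0.805, -0.385, 0.451], [-0.367, 0.921, 0.13], [-0.466, -0.061, -0.883]]
force: [-0.0, -4.7, -3.3]
width: 0.02
at [ 0.435  -0.0003  0.3765] dpos cm [ 0.03  0.03 -0.01] rv deg [-0.26 -0.06  0.13] 0.3 q [ -22.1   -3.6  116.2   23.3   47.2 -148.6]
tip in face coords [-0.0002  0.0886  0.0138] [-2.6988 -4.5432 -2.3113] [-1.3839  0.7327 -0.0374]
```

View pics/w14.png

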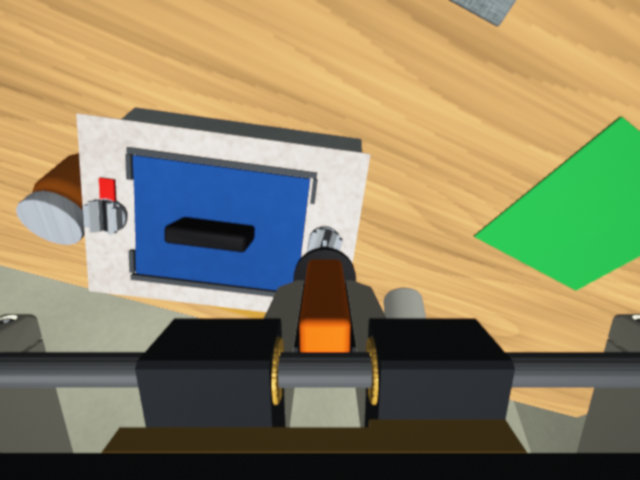

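The left tongue is hidden behind the driver now. I'll turn about 10° more, past the play.

```bash

python3 -m jog '[[[0,0,0,-2.26,-0.64,4.41],[0,0,0,-2.26,-0.64,4.41],[0,0,0,0,0,0],[0,0,0,0,0,0],[0,0,0,0,0,0]]]'
python3 - <<'E'
from plan import *
s=arm.observe()
d,rv=delta(tip(1,.0015)+n*LT,toolR(198))
tipw=s['tcp_pos']+s['tool_rot'][:,2]*LT; print('tip in face coords',(tipw-face(p,[[0,0,0]])[0])@RF,s['force']@RF,s['wrist_torque']@RF)
c=cap('wrist','w15');crop('w15',280,200,380,270,7,'w15c')
S=cap('scene','c15');D=cap('side','s15');crop('s15',280,190,370,280,7,'s5c');crop('c15',280,190,370,280,7,'c5c')
a=np.hstack([cv2.imread('pics/s5c.png'),cv2.imread('pics/c5c.png')]);cv2.imwrite('pics/p15.png',cv2.resize(a,(800,400)))
E
```

```text
time_s: 14.22
tcp_pos: [0.4351, -0.0002, 0.3766]
tool_rot: [[-0.727, -0.518, 0.451], [-0.52, 0.844, 0.13], [-0.448, -0.14, -0.883]]
force: [1.7, -5.0, -2.8]
width: 0.0197
at [ 0.4351 -0.0002  0.3766] dpos cm [ 0.03  0.02 -0.02] rv deg [-0.3  -0.11  0.23] 0.4 q [ -22.1   -3.6  116.1   23.3   47.2 -158.4]
tip in face coords [-0.0003  0.0888  0.0138] [-1.0687 -5.2986 -2.6477] [-1.3895  0.5755 -0.1151]
```

View pics/p15.png

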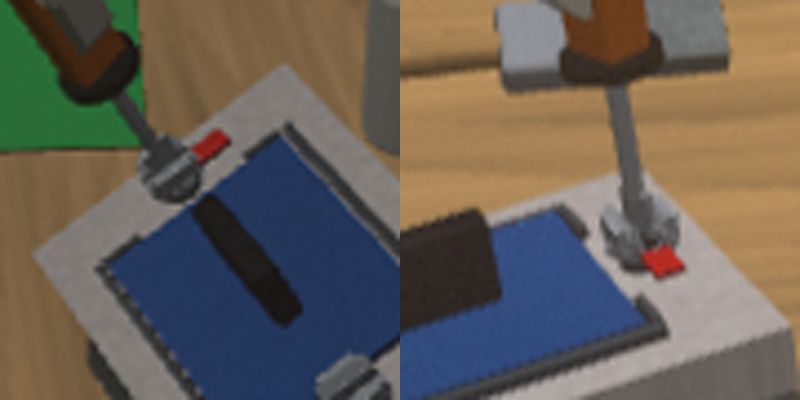

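View pics/w15c.png

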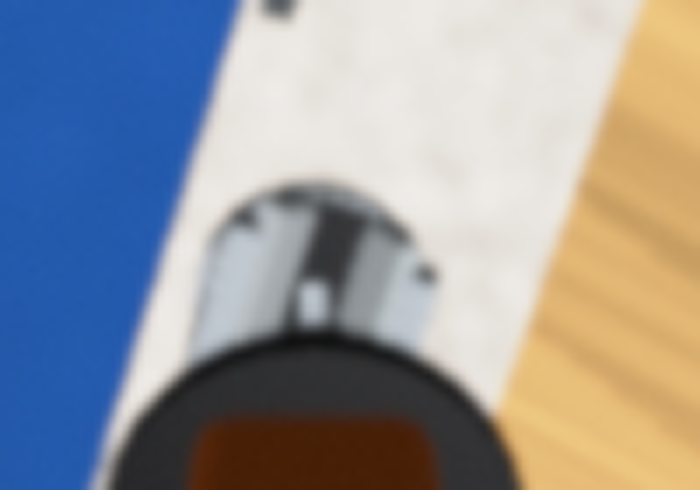

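```bash
python3 - <<'E'
from ang import *
S=load('c15');D=load('s15')
for a in (-6,-3,0):
    th=np.radians(a);d=np.array([np.cos(th),np.sin(th)]);q=np.array([-d[1],d[0]])
    P=face(p,[[*(d*r+q*k*.006+[0,.088]),.0115] for r,k in ((.03,1),(.03,-1))])
    print(a,((proj(S,P)-[280,190]+.5)*14).round().tolist(),((proj(D,P)-[280,190]+.5)*14).round().tolist())
crop('s15',310,205,340,240,18,'a');crop('c15',325,235,355,265,18,'b')
a=np.hstack([cv2.imread('pics/a.png')[:540],cv2.imread('pics/b.png')]);print(a.shape);cv2.imwrite('pics/p15b.png',cv2.resize(a,None,fx=.74,fy=.74))
th=0
for a in (-6,-3,0,):
    th=np.radians(a);d=np.array([np.cos(th),np.sin(th)]);q=np.array([-d[1],d[0]])
    P=face(p,[[*(d*r+q*k*.006+[0,.088]),.0115] for r,k in ((.03,1),(.03,-1),(.015,1),(.015,-1))])
    print(a,((proj(D,P)-[310,205]+.5)*18*.74).round().tolist(),((proj(S,P)-[325,235]+.5)*18*.74+[400,0]).round().tolist())
E
```

```text
-6 [[884.0, 841.0], [785.0, 868.0]] [[714.0, 409.0], [743.0, 455.0]]
-3 [[896.0, 837.0], [799.0, 865.0]] [[708.0, 405.0], [740.0, 448.0]]
0 [[907.0, 832.0], [813.0, 862.0]] [[702.0, 400.0], [738.0, 441.0]]
(540, 1080, 3)
-6 [[279.0, 190.0], [307.0, 234.0], [198.0, 242.0], [225.0, 287.0]] [[642.0, 201.0], [548.0, 226.0], [608.0, 147.0], [516.0, 172.0]]
-3 [[274.0, 185.0], [305.0, 227.0], [194.0, 241.0], [225.0, 283.0]] [[653.0, 197.0], [561.0, 224.0], [614.0, 144.0], [523.0, 171.0]]
0 [[268.0, 181.0], [302.0, 220.0], [190.0, 239.0], [224.0, 279.0]] [[664.0, 192.0], [574.0, 221.0], [619.0, 142.0], [530.0, 170.0]]
```

View pics/p15b.png

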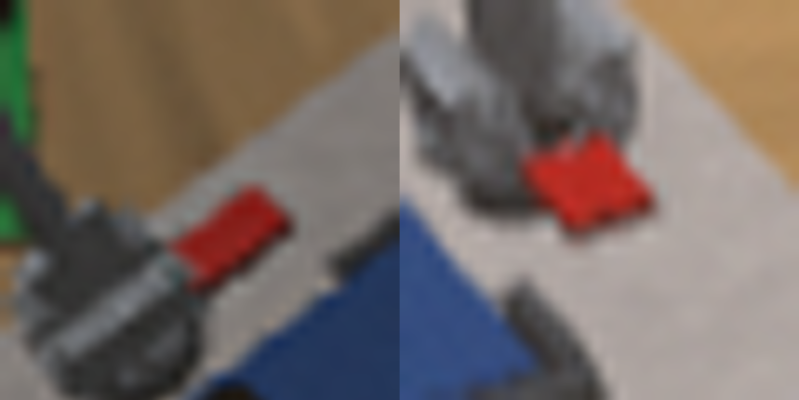

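The left tongue seems 1–4° short. I'll add 6° and check whether it stops following.

```bash

python3 -m jog '[[[0,0,0,-1.36,-0.38,2.65],[0,0,0,-1.36,-0.38,2.65],[0,0,0,0,0,0],[0,0,0,0,0,0],[0,0,0,0,0,0]]]'
python3 - <<'E'
from plan import *
s=arm.observe()
d,rv=delta(tip(1,.0015)+n*LT,toolR(204))
tipw=s['tcp_pos']+s['tool_rot'][:,2]*LT; print('tip in face coords',(tipw-face(p,[[0,0,0]])[0])@RF,s['force']@RF,s['wrist_torque']@RF)
c=cap('wrist','w16');crop('w16',280,200,380,270,7,'w16c')
S=cap('scene','c16');D=cap('side','s16')
crop('s16',310,205,340,240,18,'a');crop('c16',325,235,355,265,18,'b')
a=np.hstack([cv2.imread('pics/a.png')[:540],cv2.imread('pics/b.png')]);cv2.imwrite('pics/p16b.png',cv2.resize(a,None,fx=.74,fy=.74))
E
```

```text
time_s: 14.78
tcp_pos: [0.4351, -0.0002, 0.3766]
tool_rot: [[-0.67, -0.59, 0.45], [-0.605, 0.785, 0.13], [-0.431, -0.186, -0.883]]
force: [0.9, -4.7, -2.9]
width: 0.0199
at [ 0.4351 -0.0002  0.3766] dpos cm [ 0.02  0.01 -0.02] rv deg [-0.3  -0.13  0.26] 0.4 q [ -22.    -3.6  116.1   23.2   47.2 -164.3]
tip in face coords [-0.0003  0.0887  0.0138] [-1.7057 -4.724  -2.3869] [-1.3921  0.4489 -0.2753]
```

View pics/p16b.png

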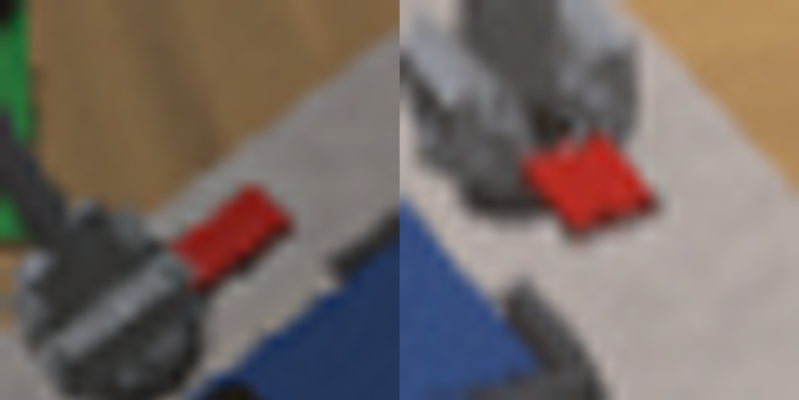

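View pics/w16c.png

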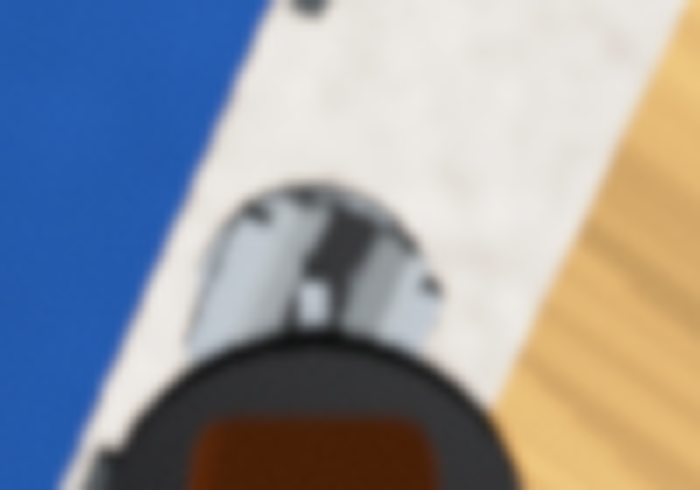

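The tongue did not move and the torque rose to 0.28 N m, so the left cam is at its stop. The right cam's torque never rose that far, so I'll check its angle from this view.

```bash
python3 - <<'E'
from plan import *
c=load('w16')
P=face(p,[[0,-.088,.0115],[-.03,-.082,.0115],[-.03,-.094,.0115],[-.075,-.115,0],[.075,-.115,0]]);print(proj(c,P))
u,v=proj(c,P[:1])[0].astype(int);print(u,v)
crop('w16',max(u-35,0),v-45,u+35,v+30,8,'w16r'); crop('w14',70,165,140,240,8,'w14r')
crop('s16',325,235,385,295,10,'s16r')
E
```

```text
[[112.0066 154.368 ]
 [129.5999 119.4117]
 [113.6211 112.4853]
 [109.4069  41.2141]
 [ 67.572  224.9571]]
112 154
```

View pics/w16r.png

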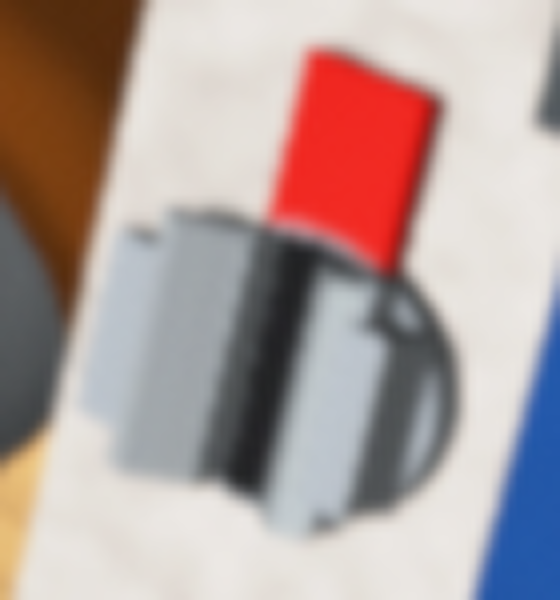

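View pics/w14r.png

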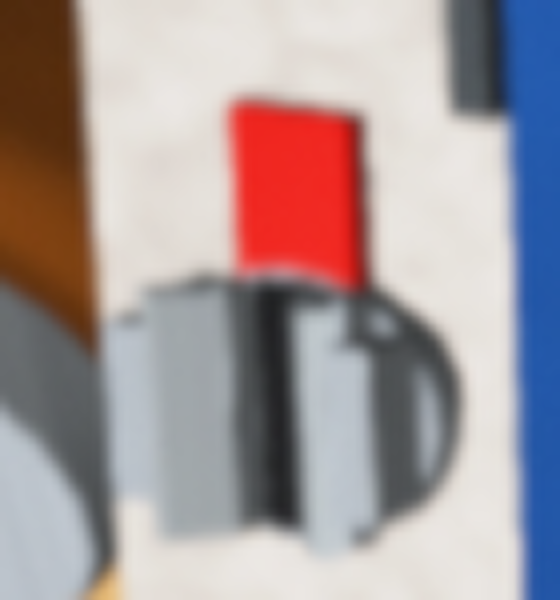

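View pics/s16r.png

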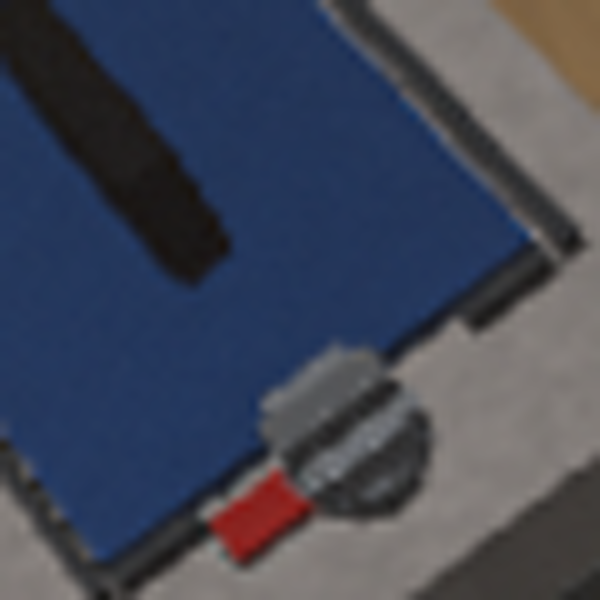

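```bash
python3 - <<'E'
from ang import *
ang(load('w16'),-.088,[(310,50),(430,95)],[(272,218),(387,268)],77,109,8,180)
ang(load('w14'),-.088,[(230,102),(348,114)],[(240,270),(352,288)],70,165,8,180)
E
```

```text
angle 181.18919466514805 [1.9256 1.9974] [-0.64 -0.52  0.43  0.46 -0.6  -0.13  0.81  0.19]
angle 180.13233715817216 [1.5972 0.8189] [-0.57 -0.29  0.37  0.29 -0.61  0.03  0.81 -0.04]
```

The right cam reads 180–181°, also at its stop. I'll ease back, withdraw, and return to the stand.

```bash

python3 -m jog '[[[0,0,0,2.9,0.81,-5.66],[-0.9,-0.25,1.76,0,0,0],[-1.35,-0.38,2.65,0,0,0],[-1.35,-0.38,2.65,0,0,0],[0,0,0.5,0,0,0],[0,0,0,0,0,0]]]'
python3 - <<'E'
from plan import *
s=arm.observe();print(s['width'],s['force'])
psi=np.radians(-11.5); x=-np.array([np.cos(psi),np.sin(psi),0]); z=np.array([0,0,-1.]);Rs=np.c_[x,np.cross(z,x),z]
x=np.array([-.9807,.1956,0]);Rs=np.c_[x,np.cross(z,x),z]
d,rv=delta([.4598,-.3354,.4],Rs); print(d/9,rv/9)
S=cap('scene','c17');crop('c17',200,180,380,310,4.4,'c17c')
E
```

```text
time_s: 15.43
tcp_pos: [0.3989, -0.0097, 0.4541]
tool_rot: [[-0.728, -0.514, 0.454], [-0.516, 0.847, 0.131], [-0.451, -0.139, -0.881]]
force: [0.6, 0.6, -1.4]
width: 0.0198
0.019789535323177843 [ 0.5564  0.5747 -1.3759]
at [ 0.3989 -0.0097  0.4541] dpos cm [  6.09 -32.57  -5.41] rv deg [  3.11  28.73 -43.53] 52.3 q [ -26.4  -12.   111.7   21.5   60.5 -156.9]
[ 0.677  -3.6189 -0.6006] [ 0.345   3.1918 -4.8372]
```

View pics/c17c.png

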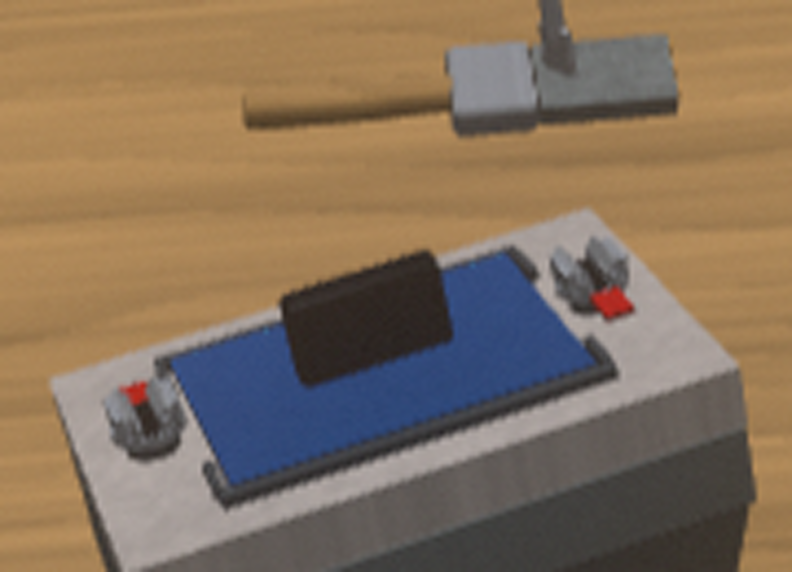

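Both tongues point away from the cover, left one up the slope, right one down. Moving back above the stand.

```bash

python3 -m jog '[[[0.61,-3.26,0,0.31,2.87,-4.35],[0.61,-3.26,0,0.31,2.87,-4.35],[0.61,-3.26,0,0.31,2.87,-4.35],[0.61,-3.26,0,0.31,2.87,-4.35],[0.61,-3.26,0,0.31,2.87,-4.35],[0.61,-3.26,0,0.31,2.87,-4.35],[0.61,-3.26,-0.5,0.31,2.87,-4.35],[0.61,-3.26,-1.0,0.31,2.87,-4.35]]]'
python3 -m jog '[[[0.61,-3.26,-1.0,0.31,2.87,-4.35],[0.61,-3.26,-1.0,0.31,2.87,-4.35],[0,0,-1.0,0,0,0],[0,0,-0.9,0,0,0],[0,0,0,0,0,0],[0,0,0,0,0,0]]]'
python3 - <<'E'
from plan import *
s=arm.observe();print(s['width'],s['force'])
x=np.array([-.9807,.1956,0]);z=np.array([0,0,-1.]);Rs=np.c_[x,np.cross(z,x),z]
delta([.4598,-.3354,.3],Rs)
S=cap('scene','c18');D=cap('side','s18');crop('s18',240,320,340,450,5,'a');crop('c18',85,170,170,270,6,'b')
a=cv2.imread('pics/a.png')[:600];b=cv2.imread('pics/b.png');cv2.imwrite('pics/p18.png',cv2.resize(np.hstack([a,b]),None,fx=.79,fy=.79))
R=s['tool_rot']
for dx in (.008,-.008):
    P=s['tcp_pos']+R[:,2]*LT+R[:,0]*dx
    print(dx,((proj(S,P)-[85,170]+.5)*6*.79).round(0)+[395,0],((proj(D,P)-[240,320]+.5)*5*.79).round(0))
h=.012;c_,s_=np.cos(np.radians(-12.2)),np.sin(np.radians(-12.2))
Q=np.array([[.460+c_*a-s_*b,-.3346+s_*a+c_*b,.078] for a,b in ((-h,h),(h,h),(h,-h),(-h,-h))])
print(((proj(S,Q)-[85,170]+.5)*6*.79+[395,0]).round().tolist(),((proj(D,Q)-[240,320]+.5)*5*.79).round().tolist())
E
```

```text
time_s: 16.15
tcp_pos: [0.4484, -0.272, 0.4353]
tool_rot: [[-0.994, 0.046, 0.095], [0.046, 0.999, 0.002], [-0.095, 0.006, -0.995]]
force: [0.6, -0.0, -0.7]
width: 0.0198
time_s: 16.65
tcp_pos: [0.4597, -0.3346, 0.3964]
tool_rot: [[-0.982, 0.191, -0.004], [0.191, 0.982, 0.007], [0.005, 0.006, -1.0]]
force: [0.2, 0.1, -0.8]
width: 0.0201
0.020084742159049585 [ 0.2092  0.1228 -0.8133]
at [ 0.4597 -0.3346  0.3964] dpos cm [ 0.01 -0.08 -9.64] rv deg [-0.39 -0.24 -0.25] 0.5 q [ -47.3   17.2   85.9    0.1   77.4 -126.3]
0.008 [[563. 191.]] [[173. 249.]]
-0.008 [[550. 225.]] [[216. 250.]]
[[617.0, 247.0], [598.0, 297.0], [536.0, 291.0], [556.0, 241.0]] [[175.0, 286.0], [237.0, 289.0], [231.0, 342.0], [168.0, 339.0]]
```

View pics/p18.png

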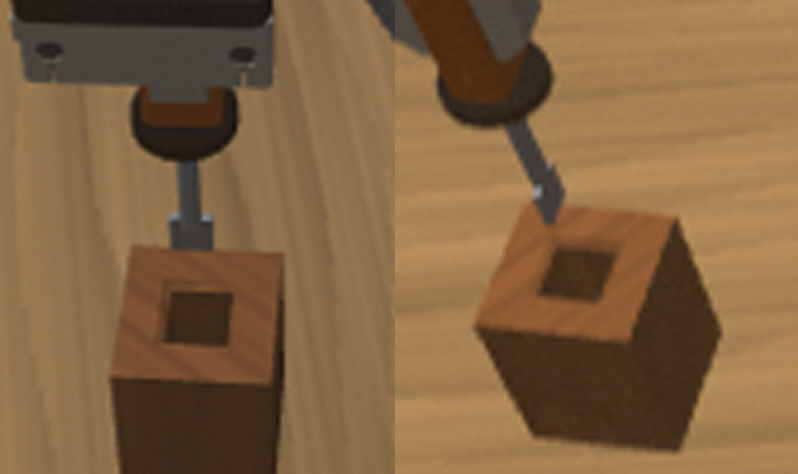

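The blade is above the hole as predicted. Descending.

```bash

python3 -m jog '[[[0,-0.08,-1,-0.39,-0.24,-0.25],[0,0,-2,0,0,0],[0,0,-2,0,0,0],[0,0,-2,0,0,0],[0,0,-1.5,0,0,0],[0,0,0,0,0,0],[0,0,0,0,0,0]]]'
python3 -m jog '[[[0,0,-0.6,0,0,0],[0,0,-0.6,0,0,0],[0,0,-0.45,0,0,0],[0,0,0,0,0,0],[0,0,0,0,0,0],[0,0,0,0,0,0]]]'
python3 - <<'E'
from plan import *
x=np.array([-.9807,.1956,0]);z=np.array([0,0,-1.]);Rs=np.c_[x,np.cross(z,x),z]
delta([.4598,-.3354,.2906],Rs);print(arm.observe()['force'])
E
```

```text
time_s: 17.33
tcp_pos: [0.4597, -0.3361, 0.3136]
tool_rot: [[-0.981, 0.196, 0.002], [0.196, 0.981, -0.003], [-0.002, -0.003, -1.0]]
force: [0.4, 0.8, -0.3]
width: 0.0197
time_s: 17.83
tcp_pos: [0.4598, -0.3369, 0.2965]
tool_rot: [[-0.98, 0.197, 0.002], [0.197, 0.98, -0.003], [-0.002, -0.003, -1.0]]
force: [-0.2, -0.5, -0.6]
width: 0.0194
at [ 0.4598 -0.3369  0.2965] dpos cm [ 0.    0.15 -0.59] rv deg [0.18 0.09 0.05] 0.2 q [ -47.4   22.1   93.7   -0.1   64.  -126.1]
[-0.1947 -0.5342 -0.5508]
```

```bash

python3 -m jog '[[[0,0.15,-0.3,0.18,0.09,0],[0,0,-0.25,0,0,0],[0,0,0,0,0,0],[0,0,0,0,0,0],[0,0,0,0,0,0]]]'
python3 - <<'E'
from plan import *
x=np.array([-.9807,.1956,0]);z=np.array([0,0,-1.]);Rs=np.c_[x,np.cross(z,x),z]
delta([.4598,-.3354,.2906],Rs);print(arm.observe()['force'])
D=cap('side','s19');crop('s19',200,300,360,450,5,'s19c')
E
```

```text
time_s: 18.25
tcp_pos: [0.4597, -0.3352, 0.2907]
tool_rot: [[-0.981, 0.196, -0.0], [0.196, 0.981, 0.0], [0.0, 0.0, -1.0]]
force: [0.6, 0.1, -0.7]
width: 0.0197
at [ 0.4597 -0.3352  0.2907] dpos cm [ 0.01 -0.02 -0.01] rv deg [-0.02 -0.02  0.05] 0.1 q [ -47.3   22.4   94.1   -0.    63.5 -126. ]
[ 0.5917  0.0743 -0.7487]
```

View pics/s19c.png

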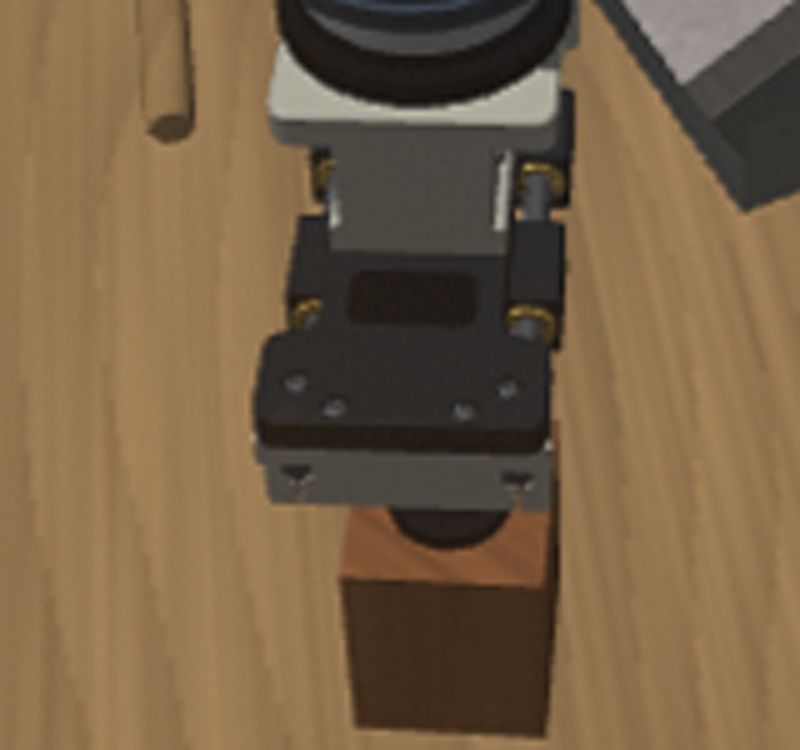

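The collar is on the block as before. Lower 0.5 mm, release, then rise.

```bash

python3 -m jog '[[[0,0,-0.05,0,0,0],[0,0,0,0,0,0]]]'
python3 -m jog '[[[0,0,0,0,0,0],[0,0,0,0,0,0],[0,0,0,0,0,0],[0,0,0,0,0,0],[0,0,0,0,0,0],[0,0,0,0,0,0],[0,0,0,0,0,0],[0,0,0,0,0,0]]]' 0
python3 -m jog '[[[0,0,1,0,0,0],[0,0,2.5,0,0,0],[0,0,3.5,0,0,0],[0,0,3.5,0,0,0],[0,0,2,0,0,0],[0,0,0,0,0,0]]]' 
python3 - <<'E'
from plan import *
S=cap('scene','c20');D=cap('side','s20');crop('s20',240,320,340,450,5,'a');crop('c20',85,170,170,270,6,'b')
a=cv2.imread('pics/a.png')[:600];b=cv2.imread('pics/b.png');cv2.imwrite('pics/p20.png',cv2.resize(np.hstack([a,b]),None,fx=.79,fy=.79))
# cover grasp: rib axis along face y; tool y along face x ; grasp 28mm above face
g=face(p,[[0,0,.030]])[0]
for phi in (90,):
    d,rv=delta(g+n*(.167+.08),toolR(phi)); print(d/9,rv/9)
E
```

```text
time_s: 18.47
tcp_pos: [0.4597, -0.3352, 0.2907]
tool_rot: [[-0.981, 0.197, -0.0], [0.197, 0.981, 0.0], [0.0, -0.0, -1.0]]
force: [-0.8, 0.6, 2.6]
width: 0.0196
time_s: 19.13
tcp_pos: [0.4597, -0.3353, 0.2903]
tool_rot: [[-0.981, 0.197, -0.0], [0.197, 0.981, 0.0], [0.0, 0.0, -1.0]]
force: [0.4, -0.8, 0.3]
width: 0.0684
time_s: 19.63
tcp_pos: [0.4604, -0.3359, 0.4219]
tool_rot: [[-0.981, 0.196, 0.007], [0.196, 0.981, -0.008], [-0.008, -0.006, -1.0]]
force: [0.5, -0.5, -0.8]
width: 0.0929
at [ 0.4597 -0.3352  0.4167] dpos cm [ 0.82 25.29 -5.71] rv deg [ 21.73 -19.97 -61.58] 68.3 q [ -47.3   16.3   84.3   -0.    79.3 -126. ]
[ 0.0907  2.8099 -0.6342] [ 2.4149 -2.2188 -6.842 ]
```

View pics/p20.png

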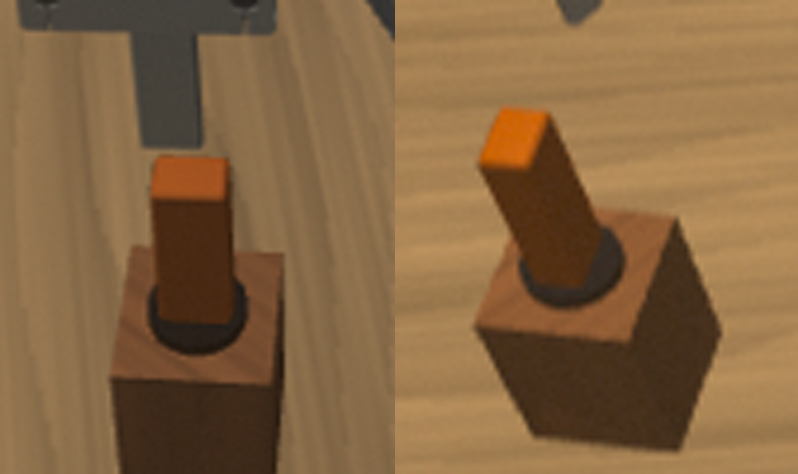

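The driver stands upright in its stand with the collar on the block. Next is the cover's grip, starting with a hover 8 cm above it.

```bash

python3 -m jog '[[[0.08,2.53,0,2.17,-2,-6.16],[0.08,2.53,0,2.17,-2,-6.16],[0.08,2.53,0,2.17,-2,-6.16],[0.08,2.53,0,2.17,-2,-6.16],[0.08,2.53,0,2.17,-2,-6.16],[0.08,2.53,0,2.17,-2,-6.16],[0.08,2.53,0,2.17,-2,-6.16],[0.08,2.53,-1.9,2.17,-2,-6.16]]]' 0 40
python3 -m jog '[[[0.09,2.53,-1.9,2.17,-2,-6.16],[0.09,2.53,-1.9,2.17,-2,-6.16],[0,0,0,0,0,0],[0,0,0,0,0,0]]]' 110
python3 - <<'E'
from plan import *
g=face(p,[[0,0,.030]])[0]
d,rv=delta(g+n*(.167+.03),toolR(90))
c=cap('wrist','w21')
print(proj(c,face(p,[[.007,.03,.042],[-.007,.03,.042],[-.007,-.03,.042],[.007,-.03,.042],[.05,.07,.006],[-.05,.07,.006],[-.05,-.07,.006]])))
E
```

```text
time_s: 20.4
tcp_pos: [0.4665, -0.1321, 0.3975]
tool_rot: [[-0.467, 0.806, 0.364], [0.883, 0.445, 0.147], [-0.044, 0.39, -0.92]]
force: [1.9, -0.3, 0.2]
width: 0.0928
time_s: 20.73
tcp_pos: [0.4666, -0.0806, 0.356]
tool_rot: [[-0.275, 0.851, 0.448], [0.961, 0.241, 0.132], [0.005, 0.467, -0.884]]
force: [-0.0, -0.3, 0.8]
width: 0.0709
at [ 0.4666 -0.0806  0.356 ] dpos cm [ 2.38  0.46 -4.06] rv deg [-0.22 -0.23 -0.21] 0.4 q [-31.3   2.9 112.9  27.7  48.1 -62.9]
[[338.2131 228.8275]
 [316.7458 228.7954]
 [317.2276 312.0068]
 [337.1805 312.0516]
 [396.6123 163.3604]
 [258.256  163.2343]
 [267.2504 334.7081]]
```

View pics/w21.png

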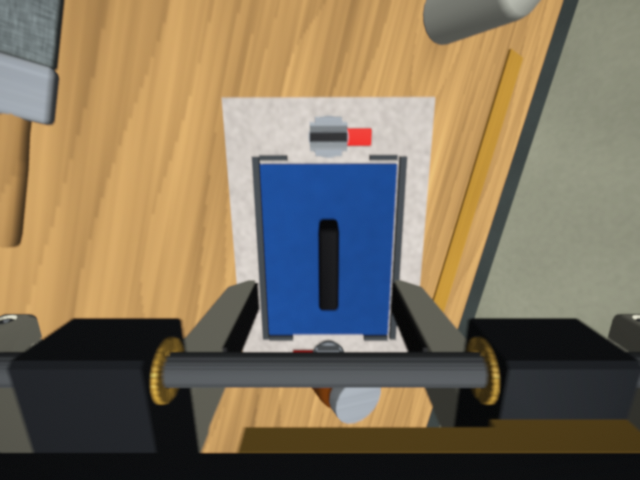

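The rib is at (318–339, 228–311), within 1 px of the prediction and centred between the jaws. Descending along the normal.

```bash

python3 -m jog '[[[0.8,0.16,-1.36,-0.22,-0.23,-0.21],[0.8,0.15,-1.35,0,0,0],[0.78,0.15,-1.35,0,0,0],[0.45,0.13,-0.88,0,0,0],[0.45,0.12,-0.88,0,0,0],[0,0,0,0,0,0],[0,0,0,0,0,0]]]'
python3 - <<'E'
from plan import *
g=face(p,[[0,0,.030]])[0]
s=arm.observe();print(s['force'],s['width'])
d,rv=delta(g+n*(.167),toolR(90))
print((s['tcp_pos']+s['tool_rot'][:,2]*.167-face(p,[[0,0,0]])[0])@RF)
E
```

```text
time_s: 21.37
tcp_pos: [0.5009, -0.0756, 0.2999]
tool_rot: [[-0.268, 0.849, 0.456], [0.963, 0.238, 0.124], [-0.003, 0.473, -0.881]]
force: [-0.2, -0.1, 0.3]
width: 0.0532
[-0.212  -0.0528  0.312 ] 0.053179260586061206
at [ 0.5009 -0.0756  0.2999] dpos cm [ 0.3   0.35 -1.1 ] rv deg [0.12 0.24 0.18] 0.3 q [-28.1  10.3 113.7  31.1  38.9 -65.3]
[ 0.0023 -0.0032  0.0415]
```

```bash

python3 -m jog '[[[0.1,0.15,-0.4,0.12,0.24,0.18],[0.1,0.1,-0.35,0,0,0],[0.1,0.1,-0.35,0,0,0],[0,0,0,0,0,0],[0,0,0,0,0,0]]]'
python3 - <<'E'
from plan import *
g=face(p,[[0,0,.030]])[0]
s=arm.observe();print(s['force'],s['width'])
d,rv=delta(g+n*(.167),toolR(90))
print((s['tcp_pos']+s['tool_rot'][:,2]*.167-face(p,[[0,0,0]])[0])@RF)
D=cap('side','s22');crop('s22',280,180,420,330,4,'a');cap('scene','c22');crop('c22',200,200,360,310,5,'b')
E
```

```text
time_s: 21.78
tcp_pos: [0.5036, -0.0715, 0.2891]
tool_rot: [[-0.272, 0.85, 0.452], [0.962, 0.24, 0.127], [-0.0, 0.47, -0.883]]
force: [-0.0, -0.3, -0.1]
width: 0.053
[-0.041  -0.3125 -0.0831] 0.05296664331275463
at [ 0.5036 -0.0715  0.2891] dpos cm [ 0.04 -0.06 -0.01] rv deg [ 0.01  0.03 -0.  ] 0.0 q [-27.5  11.5 114.1  31.8  37.6 -65.9]
[-0.      0.0007  0.0302]
```

View pics/a.png

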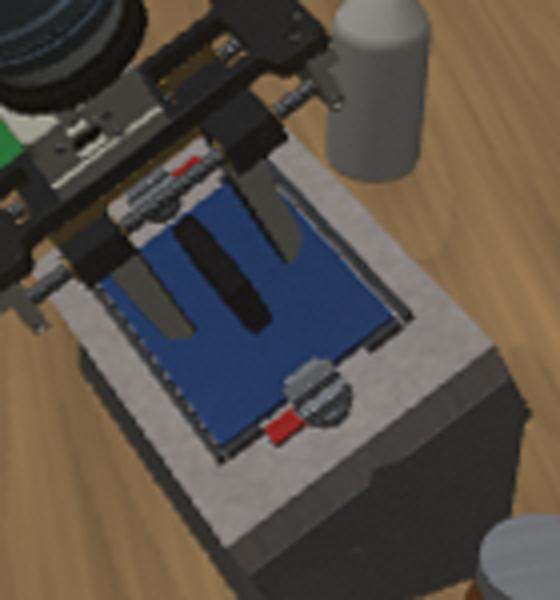

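View pics/b.png

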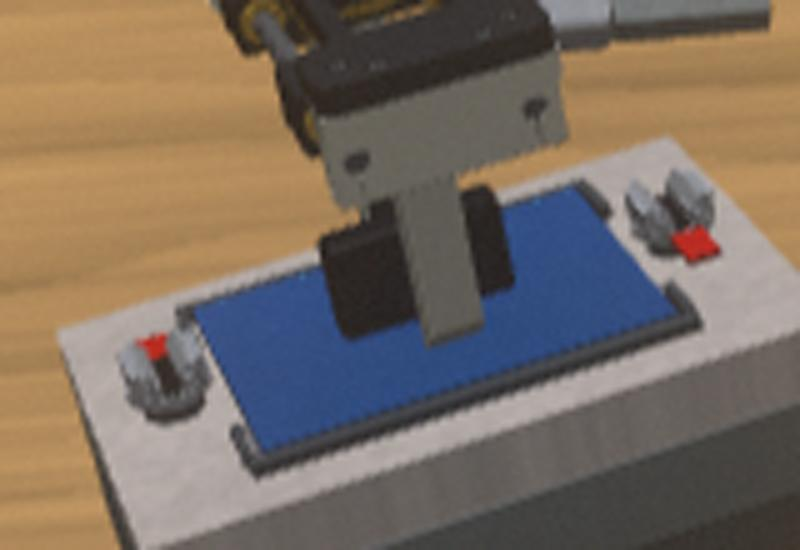

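The jaws straddle the rib, with the tips just above the plate. Closing.

```bash

python3 -m jog '[[[0,0,0,0,0,0],[0,0,0,0,0,0],[0,0,0,0,0,0],[0,0,0,0,0,0],[0,0,0,0,0,0],[0,0,0,0,0,0],[0,0,0,0,0,0],[0,0,0,0,0,0]]]' 255 50
python3 -m jog '[[[0,0,0,0,0,0],[0,0,0,0,0,0],[0,0,0,0,0,0]]]'
python3 -m jog '[[[-0.23,-0.06,0.44,0,0,0],[-0.45,-0.13,0.88,0,0,0],[-0.68,-0.19,1.32,0,0,0],[0,0,0,0,0,0],[0,0,0,0,0,0]]]'
python3 - <<'E'
from plan import *
s=arm.observe();print(s['force'],s['width'])
print((s['tcp_pos']+s['tool_rot'][:,2]*.167-face(p,[[0,0,0]])[0])@RF)
D=cap('side','s23');crop('s23',280,180,420,330,4,'a');cap('scene','c23');crop('c23',200,200,360,310,5,'b')
E
```

```text
time_s: 22.55
tcp_pos: [0.5036, -0.0717, 0.2891]
tool_rot: [[-0.271, 0.85, 0.452], [0.962, 0.24, 0.127], [-0.0, 0.47, -0.883]]
force: [-0.3, -1.1, 0.8]
width: 0.0138
time_s: 22.8
tcp_pos: [0.5036, -0.0717, 0.2891]
tool_rot: [[-0.271, 0.85, 0.452], [0.962, 0.24, 0.127], [-0.0, 0.47, -0.883]]
force: [-2.7, -0.7, -0.3]
width: 0.0137
time_s: 23.22
tcp_pos: [0.4901, -0.0757, 0.3165]
tool_rot: [[-0.271, 0.849, 0.454], [0.963, 0.24, 0.126], [-0.002, 0.472, -0.882]]
force: [0.2, -0.1, -1.7]
width: 0.0135
[ 0.2088 -0.1061 -1.667 ] 0.013537709915708993
[ 0.0007 -0.      0.0611]
```

View pics/a.png

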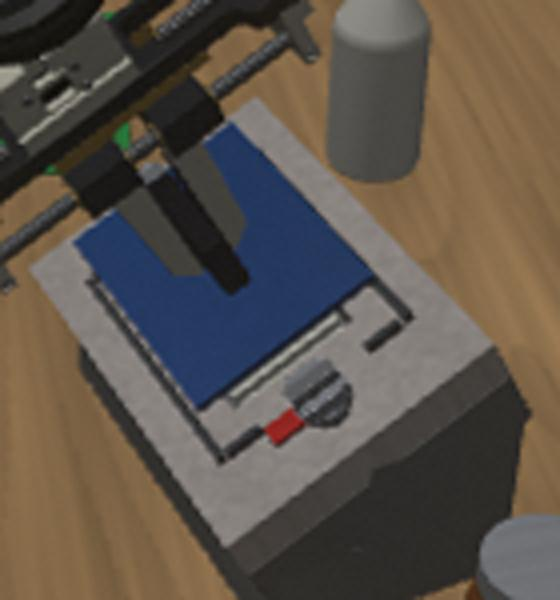

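View pics/b.png

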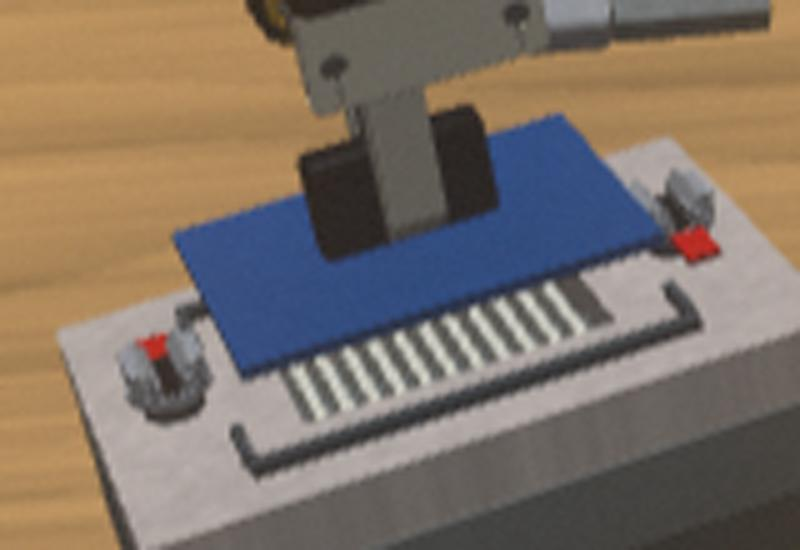

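The cover is free and held level to the face. I'll locate the bottle, check the mat, and plan the transfer.

```bash

python3 -m jog '[[[-1.1,-0.3,2.1,0,0,0],[-1.3,-0.37,2.6,0,0,0],[-0.9,-0.25,2.6,0,0,0],[0,0,0,0,0,0]]]'
python3 - <<'E'
from plan import *
c=load('scene0');P=cloud(c)
b=P[310:365,445:485].reshape(-1,3);b=b[b[:,2]>.03];print('bottle',np.median(b,0),b.min(0),b.max(0))
crop('scene0',420,195,560,290,5.7,'mat')
S=c
for y in (-.1,.1):
  for x in (-.09,.09):
    a=np.radians(-6.2);q=[.5056+np.cos(a)*x-np.sin(a)*y,.3474+np.sin(a)*x+np.cos(a)*y,.004];print(((proj(S,q)-[420,195]+.5)*5.7).round())
a=np.radians(83.8);x=np.array([np.cos(a),np.sin(a),0]);z=np.array([0,0,-1.]);R=np.c_[x,np.cross(z,x),z]
d,rv=delta([.5056,.3474,.30],R);print(d/12,rv/12)
E
```

```text
time_s: 23.65
tcp_pos: [0.4574, -0.0853, 0.3926]
tool_rot: [[-0.271, 0.847, 0.458], [0.963, 0.241, 0.124], [-0.006, 0.475, -0.88]]
force: [1.0, -0.6, -1.7]
width: 0.0135
bottle [0.7482 0.2191 0.1042] [ 0.7086 -0.0571  0.031 ] [1.086  0.2537 0.8832]
[[60. 59.]]
[[122. 489.]]
[[616.  65.]]
[[733. 496.]]
at [ 0.4574 -0.0853  0.3926] dpos cm [ 4.82 43.27 -9.26] rv deg [ -2.05  28.43 -21.53] 35.7 q [-32.6  -0.5 110.8  26.2  52.7 -61.2]
[ 0.4013  3.6061 -0.772 ] [-0.1708  2.3694 -1.7942]
```

View pics/mat.png

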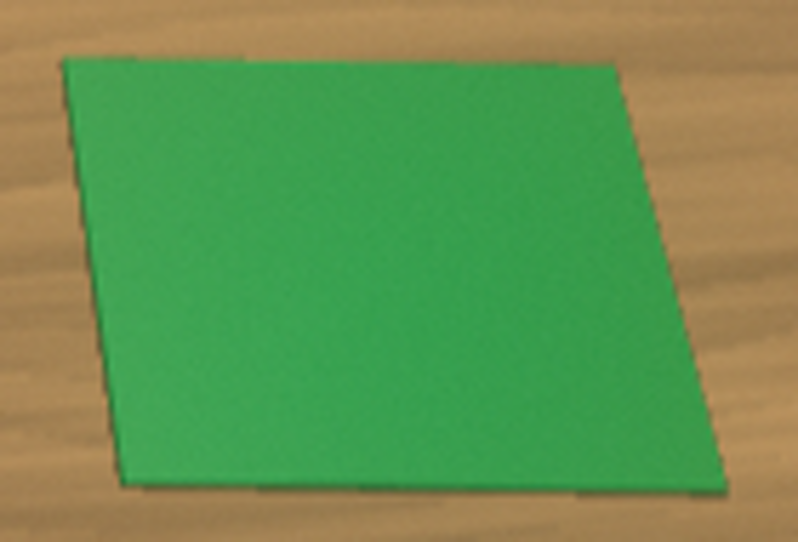

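The mat corners match within about 1 px. Transferring smoothly while levelling.

```bash

python3 -m jog '[[[0.2,1.5,0.3,-0.15,2.03,-1.54],[0.35,2.5,0.3,-0.15,2.03,-1.54],[0.35,3.1,0.3,-0.15,2.03,-1.54],[0.35,3.2,0,-0.15,2.03,-1.54],[0.35,3.2,0,-0.15,2.03,-1.54],[0.35,3.2,0,-0.15,2.03,-1.54],[0.35,3.2,0,-0.15,2.03,-1.54],[0.35,3.2,-0.9,-0.15,2.03,-1.54]]]'
python3 -m jog '[[[0.35,3.2,-1.5,-0.15,2.03,-1.54],[0.35,3.2,-1.5,-0.15,2.03,-1.54],[0.35,3.2,-1.5,-0.15,2.03,-1.54],[0.35,3.2,-1.5,-0.15,2.03,-1.54],[0.35,3.1,-1.5,-0.15,2.03,-1.54],[0.3,2.6,-1.2,-0.15,2.03,-1.54],[0.12,1.5,-0.6,0,0,0],[0,0,0,0,0,0]]]'
python3 -m jog '[[[0,0,0,0,0,0],[0,0,0,0,0,0]]]'
python3 - <<'E'
from plan import *
s=arm.observe();print(s['width'])
a=np.radians(83.8);x=np.array([np.cos(a),np.sin(a),0]);z=np.array([0,0,-1.]);R=np.c_[x,np.cross(z,x),z]
d,rv=delta([.5056,.3474,.2012],R)
D=cap('side','s24');crop('s24',210,120,350,250,5,'a');cap('scene','c24');crop('c24',400,130,570,300,4,'b')
E
```

```text
time_s: 24.32
tcp_pos: [0.4841, 0.1486, 0.3885]
tool_rot: [[-0.054, 0.977, 0.204], [0.998, 0.048, 0.036], [0.026, 0.206, -0.978]]
force: [1.7, -1.0, -1.5]
width: 0.014
time_s: 24.98
tcp_pos: [0.5047, 0.3491, 0.2918]
tool_rot: [[0.106, 0.994, -0.008], [0.994, -0.106, 0.004], [0.003, -0.009, -1.0]]
force: [0.2, -0.3, -1.9]
width: 0.014
time_s: 25.15
tcp_pos: [0.5053, 0.3457, 0.2954]
tool_rot: [[0.109, 0.994, -0.004], [0.994, -0.109, 0.004], [0.003, -0.005, -1.0]]
force: [-0.2, 0.2, -2.4]
width: 0.0135
0.013473087824644653
at [0.5053 0.3457 0.2954] dpos cm [ 0.03  0.17 -9.42] rv deg [-0.22 -0.24  0.09] 0.3 q [23.9 26.2 87.3  0.3 66.6 30. ]
```

View pics/a.png

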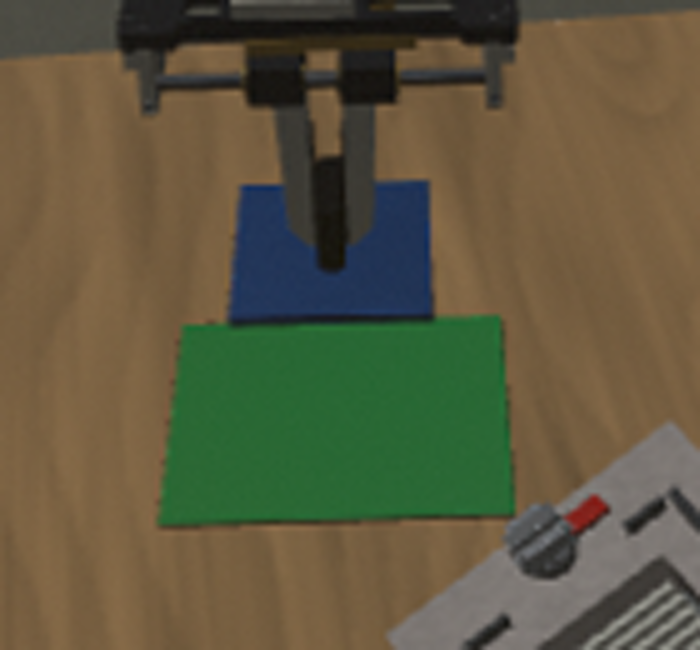

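View pics/b.png

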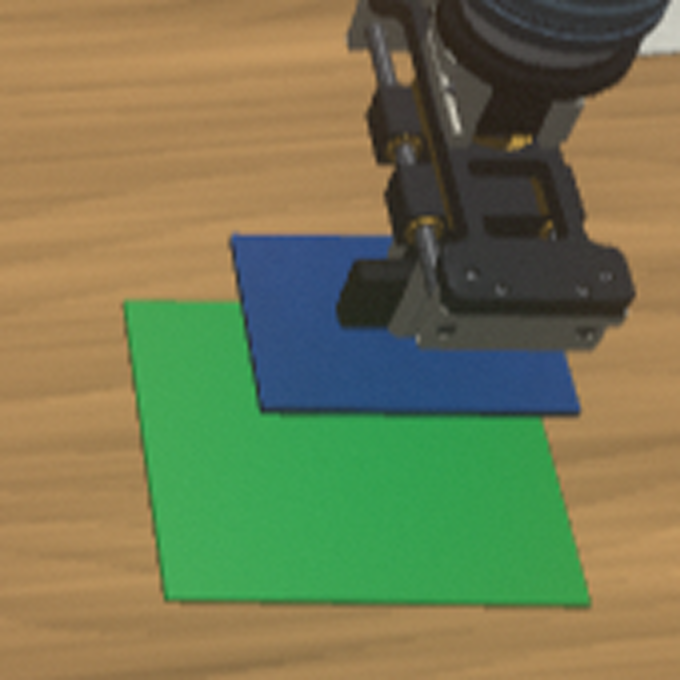

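The cover hangs level over the mat. Lowering it in stages.

```bash

python3 -m jog '[[[0.03,0.1,-1,-0.22,-0.24,0.09],[0,0.07,-2,0,0,0],[0,0,-2,0,0,0],[0,0,-1.8,0,0,0],[0,0,-1,0,0,0],[0,0,-0.6,0,0,0],[0,0,0,0,0,0],[0,0,0,0,0,0]]]'
python3 - <<'E'
from plan import *
s=arm.observe();print(s['width'],s['force'])
a=np.radians(83.8);x=np.array([np.cos(a),np.sin(a),0]);z=np.array([0,0,-1.]);R=np.c_[x,np.cross(z,x),z]
d,rv=delta([.5056,.3474,.2012],R)
E
```

```text
time_s: 25.92
tcp_pos: [0.5059, 0.3479, 0.212]
tool_rot: [[0.109, 0.994, 0.0], [0.994, -0.109, 0.001], [0.001, 0.0, -1.0]]
force: [-0.4, 0.7, -2.1]
width: 0.0139
0.013943616849312885 [-0.3991  0.7278 -2.0862]
at [0.5059 0.3479 0.212 ] dpos cm [-0.03 -0.05 -1.08] rv deg [-0.05  0.02  0.05] 0.1 q [24.1 31.7 91.6  0.  56.7 30.3]
```

```bash

python3 -m jog '[[[0,0,-0.4,0,0,0],[0,0,-0.3,0,0,0],[0,0,-0.2,0,0,0],[0,0,0,0,0,0],[0,0,0,0,0,0],[0,0,0,0,0,0]]]'
python3 -m jog '[[[0,0,-0.1,0,0,0],[0,0,0,0,0,0],[0,0,0,0,0,0]]]'
python3 -m jog '[[[0,0,-0.1,0,0,0],[0,0,0,0,0,0],[0,0,0,0,0,0]]]'
```

```text
time_s: 26.42
tcp_pos: [0.5057, 0.3481, 0.2027]
tool_rot: [[0.108, 0.994, -0.0], [0.994, -0.108, 0.001], [0.001, -0.0, -1.0]]
force: [0.9, 0.1, -1.1]
width: 0.0137
time_s: 26.67
tcp_pos: [0.5056, 0.348, 0.2015]
tool_rot: [[0.109, 0.994, -0.0], [0.994, -0.109, 0.0], [0.0, -0.0, -1.0]]
force: [-0.2, -0.4, -2.3]
width: 0.0134
time_s: 26.92
tcp_pos: [0.5057, 0.3481, 0.2009]
tool_rot: [[0.108, 0.994, 0.0], [0.994, -0.108, 0.001], [0.001, 0.0, -1.0]]
force: [-1.0, -0.3, 2.1]
width: 0.0138
```

The force changed from −2.3 to +2.1 N, so the plate is touching the mat. Settle slightly, release, retreat.

```bash

python3 -m jog '[[[0,0,-0.04,0,0,0],[0,0,0,0,0,0]]]'
python3 -m jog '[[[0,0,0,0,0,0],[0,0,0,0,0,0],[0,0,0,0,0,0],[0,0,0,0,0,0],[0,0,0,0,0,0],[0,0,0,0,0,0],[0,0,0,0,0,0],[0,0,0,0,0,0]]]' 60
python3 -m jog '[[[0,0,1,0,0,0],[0,0,2,0,0,0],[0,0,3,0,0,0],[0,0,4,0,0,0],[0,0,4,0,0,0],[0,0,3,0,0,0],[0,0,0,0,0,0]]]' 
python3 -m jog '[[[-2,-3,1,0,0,0],[-2,-3,1,0,0,0],[-2,-3,1,0,0,0],[-2,-3,0,0,0,0],[-2,-3,0,0,0,0],[0,0,0,0,0,0],[0,0,0,0,0,0]]]' 
python3 - <<'E'
from plan import *
D=cap('side','s30');S=cap('scene','c30')
P=cloud(S);I=S['frame'].astype(int);r,g,b=I[...,0],I[...,1],I[...,2]
V,U=np.mgrid[0:480,0:640]
m=(b>90)&(r<80)&(U>400)&(V>180)&(V<300)&(U<560)&(S['z_map']>0);q=P[m];print(np.median(q[:,2]),cv2.minAreaRect(q[:,:2].astype(np.float32)*1000))
m=(g>90)&(r<80)&(U>400)&(V>180)&(V<300)&(U<560)&(S['z_map']>0);q=P[m];print(cv2.minAreaRect(q[:,:2].astype(np.float32)*1000))
print(arm.observe()['time_s'])
E
```

```text
time_s: 27.08
tcp_pos: [0.5057, 0.3482, 0.2008]
tool_rot: [[0.108, 0.994, 0.0], [0.994, -0.108, 0.001], [0.001, 0.0, -1.0]]
force: [-1.8, 0.6, 4.4]
width: 0.0137
time_s: 27.75
tcp_pos: [0.5056, 0.348, 0.2001]
tool_rot: [[0.109, 0.994, -0.0], [0.994, -0.109, 0.001], [0.001, -0.0, -1.0]]
force: [0.4, -0.4, 0.3]
width: 0.0623
time_s: 28.33
tcp_pos: [0.5068, 0.3488, 0.3791]
tool_rot: [[0.108, 0.994, 0.013], [0.994, -0.108, 0.006], [0.008, 0.012, -1.0]]
force: [0.1, 0.2, 0.4]
width: 0.0714
time_s: 28.92
tcp_pos: [0.4046, 0.197, 0.4008]
tool_rot: [[0.111, 0.994, 0.001], [0.994, -0.111, 0.001], [0.001, 0.001, -1.0]]
force: [0.7, 0.1, -0.0]
width: 0.0716
0.009238872065154833 ((503.69964599609375, 349.2711486816406), (143.5615997314453, 109.77217864990234), 83.2562484741211)
((504.85009765625, 347.75299072265625), (201.22222900390625, 180.94467163085938), 84.21382904052734)
29.0167
```

View pics/s30.png

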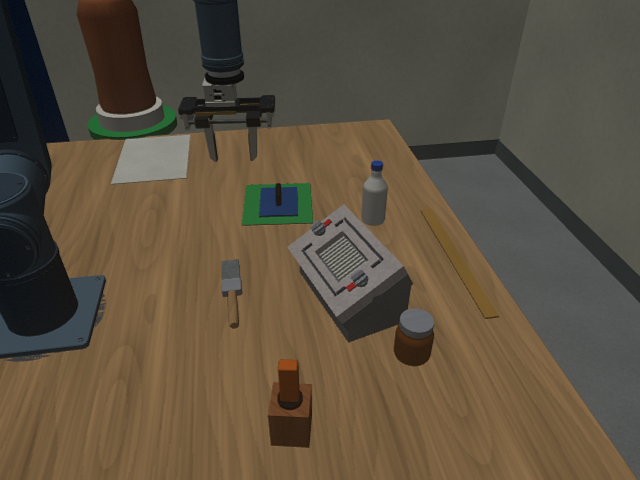

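View pics/c30.png

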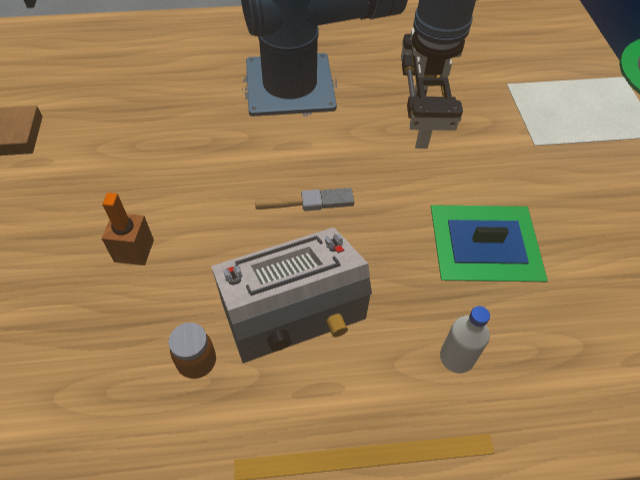

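The cover lies centred on the mat, grip up, and nothing else has moved. Since there's time, I'll take one wrist view of both cams before handing in.

```bash

python3 -m jog '[[[2,-3.4,0.7,0,0,0],[2,-3.4,0.7,0,0,0],[2,-3.4,0.7,0,0,0],[2,-3.4,0.7,0,0,0],[2,-3.4,0.7,0,0,0],[2,-3.4,0.7,0,0,0],[0,-3.4,0,0,0,0],[0,-2,0,0,0,0]]]'
python3 -m jog '[[[0,0,0,0,0,0],[0,0,0,0,0,0],[0,0,0,0,0,0]]]' 
python3 - <<'E'
from plan import *
c=cap('wrist','w31');print(proj(c,face(p,[[0,.088,.0115],[0,-.088,.0115]])))
E
```

```text
time_s: 29.68
tcp_pos: [0.5279, -0.0628, 0.4418]
tool_rot: [[0.109, 0.994, 0.0], [0.994, -0.109, -0.001], [-0.001, 0.0, -1.0]]
force: [0.3, 0.9, 0.1]
width: 0.0712
time_s: 29.93
tcp_pos: [0.5262, -0.059, 0.4417]
tool_rot: [[0.108, 0.994, -0.001], [0.994, -0.108, 0.001], [0.001, -0.001, -1.0]]
force: [-0.5, -0.2, 0.2]
width: 0.0713
[[356.3077 121.6964]
 [419.5181 299.8279]]
```

View pics/w31.png

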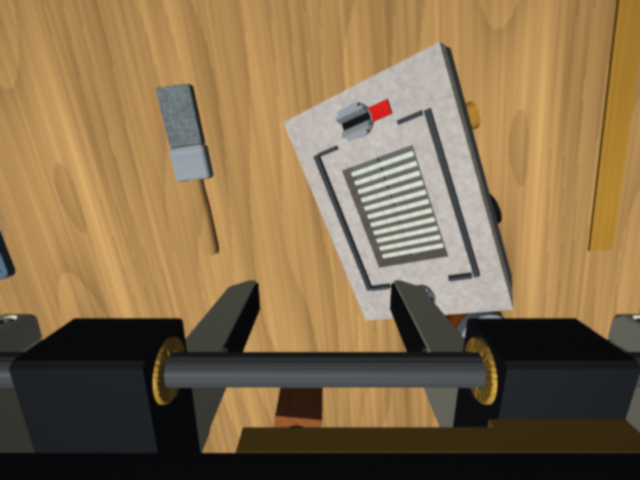

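The right cam is hidden behind a finger. Shifting 10 cm to the right.

```bash

python3 -m jog '[[[0,-3,0,0,0,0],[0,-4,0,0,0,0],[0,-3,0,0,0,0],[0,0,0,0,0,0],[0,0,0,0,0,0],[0,0,0,0,0,0]]]'
python3 - <<'E'
from plan import *
c=cap('wrist','w32');q=proj(c,face(p,[[0,.088,.0115],[0,-.088,.0115]])).astype(int);print(q)
for i,(u,v) in enumerate(q):
    x0,y0=max(u-25,0),max(v-25,0); crop('w32',x0,y0,x0+50,y0+50,11,'w32%d'%i); print(x0,y0)
a=np.hstack([cv2.imread('pics/w320.png'),cv2.imread('pics/w321.png')]);print(a.shape);cv2.imwrite('pics/w32p.png',cv2.resize(a,(800,400)))
E
```

```text
time_s: 30.48
tcp_pos: [0.5258, -0.1585, 0.4421]
tool_rot: [[0.107, 0.994, -0.0], [0.994, -0.107, 0.001], [0.001, -0.0, -1.0]]
force: [-0.4, 0.2, 0.2]
width: 0.0708
[[345 -17]
 [416 198]]
320 0
391 173
(550, 1100, 3)
```

View pics/w32p.png

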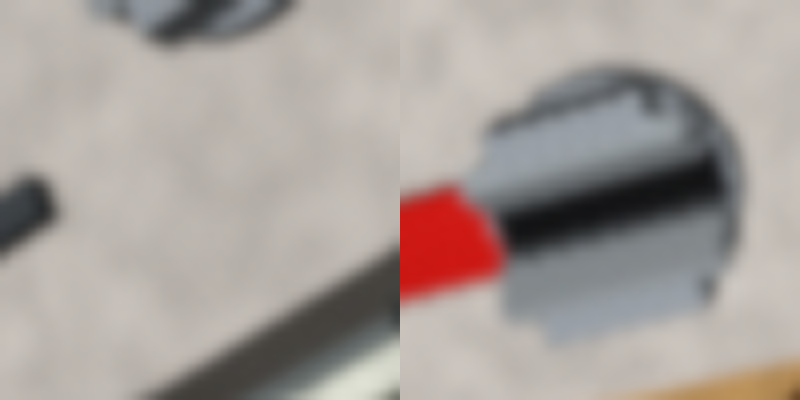

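```bash
python3 - <<'E'
from h import *
crop('w32',365,160,445,240,8,'w32r');crop('w31',325,85,405,145,8,'w31l')
E
```

```text
(no output)
```

View pics/w32r.png

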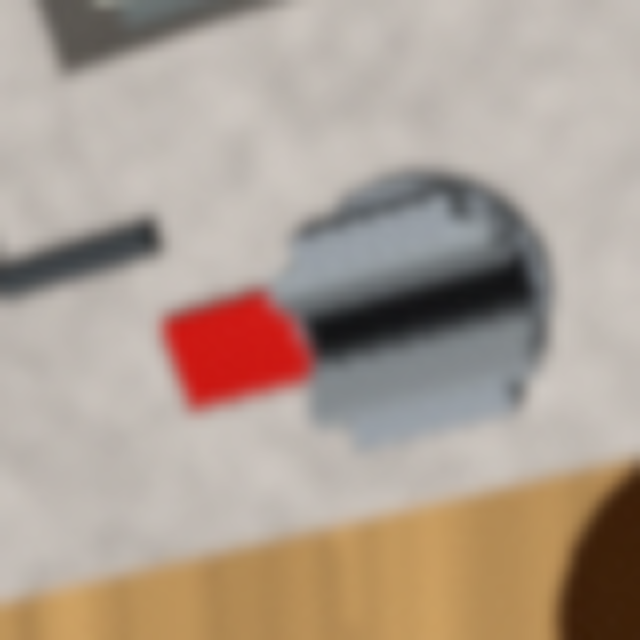

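View pics/w31l.png

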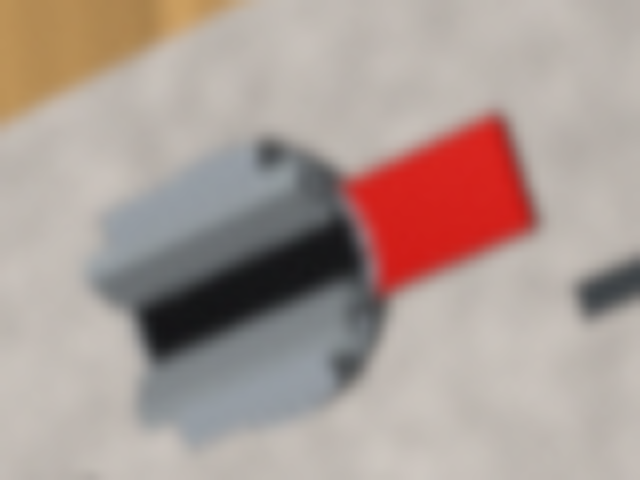

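```bash
python3 - <<'E'
from ang import *
ang(load('w32'),-.088,[(192,410),(163,325)],[(310,378),(265,290)],365,160,8,180)
ang(load('w31'),.088,[(498,112),(532,224)],[(345,185),(385,294)],325,85,8,0)
E
```

```text
angle 181.43250163185266 [ 0.9056 -1.842 ] [ 0.39  0.43 -0.43 -0.58  0.1   0.36 -0.06 -0.21]
angle 1.1055344748820153 [-0.2136 -0.6769] [-0.44 -0.46  0.52  0.61 -0.23 -0.47  0.14  0.31]
```

Both cams read about 181° and 1°, level with each other within 0.5°, so both are at the stop. The gripper touches nothing, so I'll hand in.

```bash
python3 - <<'E'
from h import *
s=arm.observe();print(s['time_s'],s['joint_vel'].round(2)); print(arm.finish_job())
E
```

```text
30.5333 [ 0.4  -0.27  0.13 -0.19 -0.07 -0.29]
the job is handed in; nothing more can be done
None
```

I turned both cams a quarter turn counterclockwise with the screwdriver and put it back in its stand. Then I lifted the cover off by its grip and set it down on the mat. I handed the job in at 30.5 s of the 72 s allowed.

- **Cams:** the last wrist pictures put the right tongue at 181° and the left at 1°, against stops at 180° and 0°. That is within the roughly 1° I can read. The left cam stopped following the tool and its torque rose to 0.28 N m. On the right cam joint 6 was within 1° of its range limit, so its torque only reached about 0.1 N m. For the right cam I relied on the tongue lagging the tool at the end and on the measured angle.
- **Screwdriver:** it stands upright with its collar on the block, in the same position and direction as at the start.
- **Cover:** it lies flat on the mat, grip up, about 2 mm from the mat's centre and aligned with it to about 1°. I released it only after the measured force showed the plate resting on the mat.
- **Other objects:** the final pictures show the bottle, jar and brush where they were. Forces in the readings I took stayed under about 8 N. The gripper was clear of everything when I handed in.

No check failed.

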